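Load the keyed spacer and weight on the polishing jig and set its preload

TASK

Lift the square spacer out of its grey rack, set it flat on the open bench and let go, then take it by its other two sides so that your fingers clear the jig's cheeks, turn its D-shaped hole to the D-shaped post of the jig and lower it fully home. Then turn the round weight to the post in the same way and lower it until it lies flat on the spacer. Last, turn the jig's black preload knob clockwise until it stops, back it off an eighth of a turn and let go, leaving the dish and the bottles where they are.

Things in the scene. Friction and masses are not known exactly. Their poses are not given: they have to be found in the camera images.
- jig: Fixed jig: grey base plate 12 mm thick on the bench, x -50..50, y -52..162 mm; origin on the bench under the post's axis, z up. On the axis: a dark steel seat, 40 mm diameter, then the steel D post. Two aluminium cheeks (30 mm long in x, 10 thick, tops 80 mm above the bench) stand at either side in y, inner faces 28 mm from the axis, so fingers fit beside a part only on its +x and -x sides.
- jig_seat (a point): Centre of the seat's top, on the post's axis, 32 mm above the bench, where the spacer's underside must lie; axes as the jig's. The D post is 24 mm in diameter with one flat, 7 mm from the axis, facing +x; it rises 30 mm above this point, its last 5 mm tapering inwards by 3 mm.
- rack: Fixed grey rack: an open-ended channel along its x, 130 mm long, 74 mm wide; floor 8 mm thick, walls 30 mm high above the bench, 50 mm apart inside. Origin on the bench under its centre.
- spacer: Loose square aluminium block 46 x 46 x 16 mm, about 80 g, with a D hole right through: 26.5 mm across, its flat 8.25 mm from the axis on the +x side (1.25 mm clear of the post all round). Origin at the centre of its underside, z up. It starts in the rack with its +x and -x faces against the rack's walls, so there only its +y and -y faces can be gripped.
- weight: Loose round steel collar, 46 mm diameter, 18 mm high, about 180 g, with the same D-shaped hole, its flat on the +x side. Origin at the centre of its underside, on the hole's axis; z up. It starts flat on the bench, its yaw varying widely; being round it can be gripped from any side. On top of the spacer its underside lies 16 mm above the seat.
- preload (a joint): Angle of the preload knob in rad, growing clockwise seen from above, from 0 to its stop at 1.6; it starts between 0.4 and 1.0, turns with light friction (0.03 N m) and stays where it is left. An eighth of a turn is 0.785.
- preload_grip (a point): Point on the knob's vertical axis, 49 mm above the bench, at the height to grip; it lies 115 mm from the post's axis along the jig's +y. The knob's black grip bar is 42 mm long along this point's x, 14 mm thick along its y, its top 7 mm above this point and its bottom disc (44 mm diameter) 23 mm below it.
- dish: Bystander: small open glass dish, 60 mm diameter, 14 mm high, loose; origin at the centre of its underside.
- wash_bottle: Bystander: white wash bottle with red spout, 60 mm diameter, 180 mm high, loose; origin at the centre of its underside.
- dropper: Bystander: small amber glass bottle with black cap, 34 mm diameter, 55 mm high, loose; origin at the centre of its underside.

How it is judged:
On the way, in this order (a step that is already met when the one before it is completed fails the run):
1. the spacer lies flat on the bench, released (height (world z) of spacer below 0.004 m and angle between spacer's own z axis and vertical below 0.1 rad and contact force between spacer and the fingers below 0.1 N), for 0.2 s.
2. the spacer is keyed on the post and home on the seat (horizontal distance between spacer and jig_seat below 0.003 m and z of spacer in the frame of jig_seat below 0.003 m and angle between spacer's own z axis and vertical below 0.08 rad and angle between the x axis of spacer and the x axis of jig, either way round below 0.2 rad), for 0.2 s.
3. the weight is keyed on the post and flat on the spacer (horizontal distance between weight and jig_seat below 0.003 m and z of weight in the frame of jig_seat below 0.019 m and angle between weight's own z axis and vertical below 0.08 rad and angle between the x axis of weight and the x axis of jig, either way round below 0.2 rad), for 0.2 s.
4. the preload knob is turned clockwise to its stop (value of joint preload above 1.53 rad), for 0.05 s.
At the end, for the whole second after the job is handed in: Spacer home on the D post (underside within 3 mm of the seat), weight on it (underside within 19 mm of the seat); both within 3 mm of the post's axis, within 0.2 rad of its flat, level within 0.08 rad, at rest; knob at 0.565 to 1.065 rad, an eighth of a turn back from its stop (all of step 2 and all of step 3 and linear speed of each of spacer, weight below 0.01 m/s and value of joint preload between 0.565 and 1.065 rad); the robot touches nothing.
It fails at once if the dish is moved by more than 30 mm (distance of dish from where it was at the start of the episode above 0.03 m).
It fails at once if the wash bottle is moved by more than 30 mm (distance of wash_bottle from where it was at the start of the episode above 0.03 m).
It fails at once if the dropper bottle is moved by more than 30 mm (distance of dropper from where it was at the start of the episode above 0.03 m).
It also fails if it takes over 72 s, if anything falls off the work surface, if the arm or the gripper's body presses on something with over 40 N, if the wrist force passes 120 N, or if a joint passes its speed limit or range.

ROBOT

A 7-joint arm with a two-finger parallel gripper is mounted at the origin on the work surface. World frame = base frame: x ahead of the robot, y to its left, z up, the work surface at z = 0. Lengths are in m, angles in rad, forces in N, time in s.
With the tool pointing down it reaches from about 0.425 to 0.925 m from the base axis. Payload 6.8 kg.
Tool frame: the origin (TCP) lies at the very end of the fingers, on their centre line; the grasp point (between the pads) lies 19 mm behind it (tcp_to_grasp is the distance from the TCP to the grasp point, in m); z points along the fingers, y is the direction in which the jaws open and shut (so a half turn about z gives the same grasp; the last joint's range is limited). The gripper opens to 85 mm and grips with 20 to 120 N. Pads are 22 mm wide; open, the fingers measure 114 mm over their backs; the gripper's body (76 mm by 85 mm) begins 54 mm behind the grasp point. The pads swing forward as they close: fully open they stand 13 mm farther back than shut.
Start: joints at [-1.305, 0.477, 0.022, 1.555, -0.011, 1.109, -0.083], TCP at [0.246, 0.628, 0.231] pointing down, gripper open.
Joint ranges: [-2.96, 2.96], [-0.34, 2.1], [-1.41, 1.46], [0.24, 2.44], [-1.37, 4.51], [0.17, 1.92], [-2.96, 2.96]. Speed limits (rad/s): [2.39, 2.39, 3.14, 3.14, 3.14, 3.14, 3.14].

INTERFACE

Orientations are given as a unit quaternion [w, x, y, z].
In Python, from station import * gives the robot as it stands.
- The arm moves only by the tool apply_moves, never from a script. Its argument "increments" is one flat list of numbers, 5 for each row, row after row: the finger opening in mm, from 0 to 85.4, then the shift along the tool's x, y, z in mm, then the turn about the tool's z in degrees. In form: [claw, tx, ty, tz, roll, claw, tx, ty, tz, roll, ...]. A call has 1 to 12 rows; each row shifts and turns the pose as measured when the row begins, along the tool's axes as they then stand; what a row does not reach is not made up. A row lasts 1/8 s, in which the tool goes at most 62.5 mm and 10.7 degrees, less where a joint would pass 70% of its speed; a pose out of reach is approached as far as the arm can. A call with a gripper value outside its range is refused whole. The fingers move at their own pace and stop on an object; "squeeze" is the grip in N (left out, the last holds). Time passes only in rows, so rows that do not move let the fingers close. It gives the time, the measured TCP pose, the force and the opening at its end, in the units of the state.
- get_obs(): the state, without advancing time (a new reading comes with each control period).
- read_camera(name): name is "scene" or "side" or "wrist"; returns (picture, depth): 420x560x3 uint8, blue, green, red; 420x560 float32, m along the optical axis (not along the pixel's ray), 0 where there is no reading.
- get_calibration(name): a dict with "mtx" (3x3 intrinsics, pixels), "camera_from_world" (4x4, takes a point from world to camera coordinates); the wrist camera has in their place "T_tool_cam" (4x4, takes a point from camera to tool coordinates, whose origin is the TCP and whose axes are the flange's). Camera axes: x right, y down, z forward; pixel columns grow to the right and rows downward; lengths in m; the calibration is good to about 2 mm. A picture is of the moment at which its call begins: read the wrist's pose just before it. get_calibration takes no time and is no camera call.
- hand_in(): hands the job in, once; it reports no verdict.
Trained networks look in the newest picture that a camera, given by its name, has taken for a name from the list of things; names that differ only in an ending like _2 or _b are one class to them, and where a whole thing is asked for, a point or a joint stands for the part that bears it (a point fixed in the world has none). Each returns a list of dicts, best first, with "p" (0 to 1); they miss things now and then, are a little off and sometimes report something else, mostly with a low value. They report only what shows in the picture. A call takes as long as a camera call.
- outline_of(camera, thing): "pixels" (420x560 bool, what is visible of it) and "extent" ([centre column, centre row, width, height] in pixels, round what is visible of it).
The state is a dict: "t": time; "q": joint angles; "joint_vel": joint speeds; "joint_torque": joint torques, N m; "eef_pos": TCP position; "tool_rot": TCP orientation; "contact_force": force on the tool from outside, world axes, zero at the start; "torque": the same for the moment, N m; "gripper_width": opening from 0.0 (shut) to 1.0 (fully open).
Only numpy, scipy, OpenCV 4.12 (cv2) and the standard library are available. Lean on these libraries where they do the work, as an engineer would, in place of code of your own. Each camera call takes 0.05 s, during which the arm holds its last target.

## Working session

There is one attempt and no reset: what is moved stays moved. The work goes in short steps, Python scripts to look and compute and a tool call to move; the robot and the scene stay as the last step left them, time stands still between calls to the robot, and variables do not carry over. Pictures are saved under pics/ and viewed, and the job is handed in when it is done.

Besides the shell and the picture viewer there is one more tool, called after "Call:" as name(argument=value, ...) on one line, values as JSON. apply_moves: Moves the arm, as the interface text tells. Its arguments: {"type":"object","properties":{"increments":{"type":"array"},"squeeze":{"type":"number"}},"required":["increments"]}

```bash
ls; mkdir -p pics
python3 - <<'E'
from station import *
import cv2
o=get_obs();print(o)
for n in ("scene","side","wrist"):
    p,d=read_camera(n);cv2.imwrite(f"pics/{n}0.png",p)
    import numpy as np
    np.save(f"{n}0.npy",d)
    print(n,get_calibration(n))
E
```

```text
pics
{'t': 0.0, 'q': array([-1.30511835,  0.47780682,  0.022346  ,  1.55645265, -0.01151286,
        1.10929192, -0.08311615]), 'joint_vel': array([ 0.00024353,  0.00145414, -0.00023739, -0.00081352, -0.00099352,
       -0.00056841, -0.00131733]), 'joint_torque': array([-1.18390803e-03, -5.96438134e+01,  1.60713807e+00, -2.81204385e+01,
        1.23427444e-02,  9.01942461e-03, -3.35915547e-05]), 'eef_pos': array([0.24626427, 0.62783819, 0.23032082]), 'tool_rot': array([-1.06857570e-04,  1.85805767e-01,  9.82586067e-01, -9.09023885e-04]), 'contact_force': array([ 0.05820053, -0.90694428,  0.52346543]), 'torque': array([ 0.01529122, -0.00937481,  0.02829853]), 'gripper_width': 1.0053135398987172}
scene {'mtx': array([[527.70895783,   0.        , 275.77865578],
       [  0.        , 527.70895783, 210.23861522],
       [  0.        ,   0.        ,   1.        ]]), 'camera_from_world': array([[-0.61963534,  0.78462599,  0.02034943,  0.36985771],
       [ 0.55722013,  0.45801163, -0.69262621, -0.27350613],
       [-0.55277281, -0.41783656, -0.72100959,  1.8088385 ],
       [ 0.        ,  0
[... 299 characters left out ...]
0.02746915, -0.68929845, -0.72395655,  0.05419236],
       [ 0.01758508,  0.72378455, -0.68980192,  0.95809953],
       [ 0.        ,  0.        ,  0.        ,  1.        ]])}
wrist {'mtx': array([[362.22978907,   0.        , 278.71801896],
       [  0.        , 362.22978907, 201.03251002],
       [  0.        ,   0.        ,   1.        ]]), 'T_tool_cam': array([[-3.89999005e-04, -9.48959855e-01, -3.15396640e-01,
         8.16336521e-02],
       [ 9.99999786e-01, -5.35646428e-04,  3.75108737e-04,
        -6.10796472e-04],
       [-5.24904216e-04, -3.15396426e-01,  9.48959861e-01,
        -1.42114714e-01],
       [ 0.00000000e+00,  0.00000000e+00,  0.00000000e+00,
         1.00000000e+00]])}
```

View pics/scene0.png

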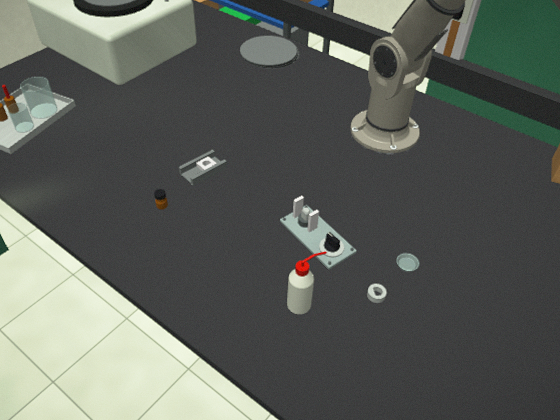

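View pics/side0.png

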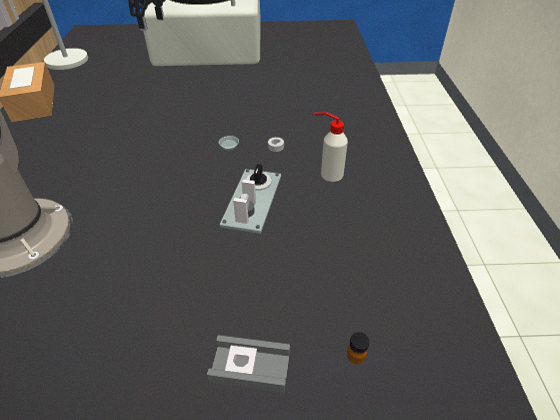

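View pics/wrist0.png

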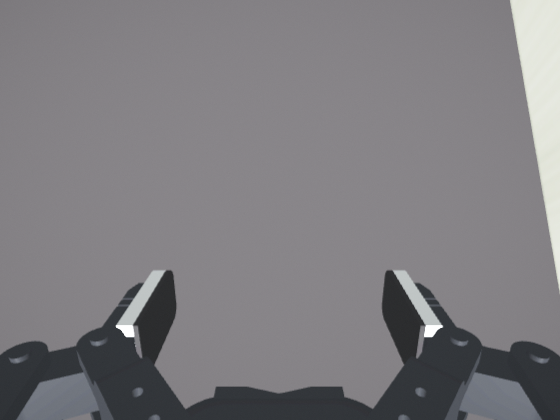

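```bash
cat > h.py <<'E'
import numpy as np, cv2
from station import *
from scipy.spatial.transform import Rotation as R
def rot(o):
    w,x,y,z=o["tool_rot"]; return R.from_quat([x,y,z,w]).as_matrix()
def cam_pose(name,o=None):
    c=get_calibration(name)
    if name=="wrist":
        T=np.eye(4);T[:3,:3]=rot(o);T[:3,3]=o["eef_pos"]; return c["mtx"],T@c["T_tool_cam"]
    return c["mtx"],np.linalg.inv(c["camera_from_world"])
def deproj(u,v,z,K,T):
    u=np.asarray(u,float);v=np.asarray(v,float)
    p=np.stack([(u-K[0,2])/K[0,0]*z,(v-K[1,2])/K[1,1]*z,z*np.ones_like(u)],-1)
    return p@T[:3,:3].T+T[:3,3]
def cloud(d,K,T):
    v,u=np.mgrid[:d.shape[0],:d.shape[1]]
    return deproj(u,v,d,K,T)
def onplane(u,v,h,K,T):
    r=deproj(u,v,1.0,K,T)-T[:3,3]; s=(h-T[2,3])/r[...,2:3]
    return T[:3,3]+s*r
def proj(P,K,T):
    c=(np.asarray(P)-T[:3,3])@T[:3,:3]
    return c[...,:2]/c[...,2:]*[K[0,0],K[1,1]]+[K[0,2],K[1,2]]
def topdown(img,h,K,T,cx,cy,size,res):
    # rectified picture of plane z=h; col = +x... u->x, v-> -y
    n=int(size/res)
    j,i=np.meshgrid(np.arange(n),np.arange(n))
    X=cx-size/2+j*res; Y=cy+size/2-i*res
    uv=proj(np.stack([X,Y,np.full_like(X,h)],-1),K,T).astype(np.float32)
    return cv2.remap(img,uv[...,0],uv[...,1],cv2.INTER_LINEAR)
def pose():
    o=get_obs();M=rot(o)
    print("t",round(o["t"],2),"tcp",np.round(o["eef_pos"]*1000,1),"x",np.round(M[:,0],3),"y",np.round(M[:,1],3),"zz",np.round(M[:,2],3),
      "yawx",round(np.degrees(np.arctan2(M[1,0],M[0,0])),1),"F",np.round(o["contact_force"],1),"w",round(o["gripper_width"]*85.4,1),"q",np.round(o["q"],2))
    return o
E
cat > m.py <<'E'
from h import *
for n in ("scene","side"):
    K,T=cam_pose(n); d=np.load(n+"0.npy"); C=cloud(d,K,T)
    print(n,"bench z med",np.median(C[200:400,50:250,2][d[200:400,50:250]>0]))
    p,_=read_camera(n)
    for th in ["jig","rack","spacer","weight","preload","dish","wash_bottle","dropper"]:
        r=outline_of(n,th)
        if not r: print(th,None);continue
        r=r[0]; m=r["pixels"]&(d>0); P=C[m]
        print(th,round(r["p"],2),np.round(r["extent"]),"n",m.sum(),"med",np.round(np.median(P,0)*1000),"lo",np.round(np.percentile(P,3,axis=0)*1000),"hi",np.round(np.percentile(P,97,axis=0)*1000))
E
python3 m.py; python3 -c "
from h import *;pose()"
```

```text
scene bench z med -0.004405945245551934
jig 0.96 [317. 232.  71.  70.] n 2355 med [551. 100.  12.] lo [496.   2.   3.] hi [604. 203.  74.]
rack 0.74 [204. 165.  53.  31.] n 723 med [ 560. -331.   17.] lo [ 482. -371.    2.] hi [ 608. -289.   32.]
spacer 0.72 [206. 164.  22.  16.] n 175 med [ 530. -339.   21.] lo [ 506. -355.    6.] hi [ 553. -309.   27.]
weight 0.59 [203. 169.  51.  30.] n 742 med [ 558. -336.   18.] lo [ 482. -371.    2.] hi [ 608. -290.   32.]
preload 0.71 [332. 244.  16.  16.] n 203 med [563. 160.  35.] lo [552. 141.  20.] hi [576. 178.  57.]
dish 0.53 [407. 263.  24.  22.] n 326 med [464. 342.   5.] lo [444. 317.  -2.] hi [496. 368.  15.]
wash_bottle 0.82 [300. 287.  26.  57.] n 1103 med [768. 205.  98.] lo [741. 177.   6.] hi [781. 223. 157.]
dropper 0.76 [161. 199.  13.  20.] n 221 med [ 734. -312.   35.] lo [ 715. -332.    1.] hi [ 746. -303.   56.]
side bench z med -4.6991743909485795e-05
jig 0.77 [251. 200.  60.  67.] n 2387 med [544.  66.  13.] lo [485.  -8.   8.] hi [598. 182.  78.]
rack 0.71 [250. 364.  79.  60.] n 3008 med [ 558. -335.   16.] lo [ 484. -378.    5.] hi [ 607. -297.   31.]
spacer 0.7 [242. 362.  35.  29.] n 642 med [ 532. -327.   24.] lo [ 508. -354.   10.] hi [ 555. -308.   26.]
weight 0.68 [276. 146.  14.  20.] n 187 med [608. 319.  15.] lo [588. 305.   3.] hi [628. 346.  20.]
preload 0.64 [260. 175.  18.  21.] n 222 med [560. 146.  34.] lo [541. 135.  19.] hi [576. 172.  57.]
dish 0.56 [228. 144.  16.  14.] n 217 med [471. 349.   6.] lo [447. 315.   2.] hi [496. 370.  15.]
wash_bottle 0.85 [332. 149.  33.  70.] n 1262 med [749. 172.  89.] lo [725. 163.   7.] hi [778. 198. 168.]
dropper 0.84 [356. 347.  20.  33.] n 491 med [ 729. -329.   52.] lo [ 717. -336.    9.] hi [ 743. -309.   57.]
t 1.05 tcp [246.5 628.4 231.3] x [-0.931  0.365  0.   ] y [0.365 0.931 0.   ] zz [ 0.  0. -1.] yawx 158.6 F [-0.2 -0.5 -0.2] w 85.3 q [-1.31  0.48  0.02  1.56 -0.01  1.11 -0.08]
```

```bash
cat > plan.py <<'E'
from h import *
def plan(targets,claw,o=None,maxstep=55,maxrot=9.5):
    """targets: list of (x,y,z mm,yaw deg of tool x,[claw],[nmin])"""
    o=o or pose(); M=rot(o); p=o["eef_pos"]*1000; yaw=np.degrees(np.arctan2(M[1,0],M[0,0])); out=[]
    for t in targets:
        q=np.array(t[:3],float); dy=(t[3]-yaw+180)%360-180; c=t[4] if len(t)>4 else claw
        n=max(int(np.ceil(np.linalg.norm(q-p)/maxstep)),int(np.ceil(abs(dy)/maxrot)),t[5] if len(t)>5 else 1)
        for k in range(n):
            d=(q-p)/n; a=np.radians(yaw+dy*k/n)
            X=np.array([np.cos(a),np.sin(a),0]);Y=np.array([np.sin(a),-np.cos(a),0])
            out.append([c,round(d@X,1),round(d@Y,1),round(-d[2],1),round(-dy/n,1)])
        p=q;yaw=yaw+dy
    for r in out: print(",".join(f"{v:g}" for v in r)+",")
    print("rows",len(out))
E
python3 -c "
from plan import *
plan([(400,480,300,130),(540,220,300,100)],85)"
```

```text
t 1.05 tcp [246.5 628.4 231.3] x [-0.931  0.365  0.   ] y [0.365 0.931 0.   ] zz [ 0.  0. -1.] yawx 158.6 F [-0.2 -0.5 -0.2] w 85.3 q [-1.31  0.48  0.02  1.56 -0.01  1.11 -0.08]
85,-39.4,-16.4,-13.7,5.7,
85,-40.9,-12.4,-13.7,5.7,
85,-41.9,-8.3,-13.7,5.7,
85,-42.5,-4.1,-13.7,5.7,
85,-42.7,0.2,-13.7,5.7,
85,-48.2,-10,-0,5,
85,-48.9,-5.7,-0,5,
85,-49.2,-1.5,-0,5,
85,-49.1,2.8,-0,5,
85,-48.7,7.1,-0,5,
85,-47.9,11.3,-0,5,
rows 11
```

Call:
apply_moves(increments=[85,-39,-16,-14,6,85,-41,-12,-14,6,85,-42,-8,-14,6,85,-43,-4,-14,6,85,-43,0,-14,6,85,-48,-10,0,5,85,-49,-6,0,5,85,-49,-2,0,5,85,-49,3,0,5,85,-49,7,0,5,85,-48,11,0,5,85,0,0,0,0])

```text
t: 2.55
eef_pos: [0.5369, 0.1686, 0.3133]
tool_rot: [0.001, 0.687, 0.727, 0.007]
contact_force: [-0.1, 1.5, 0.6]
gripper_width: 0.995
```

Run:
```python
from h import *
import pickle
o=pose();p,d=read_camera("wrist");cv2.imwrite("pics/w1.png",p)
pickle.dump((o,p,d),open("w1.pkl","wb"))
```

```text
t 2.55 tcp [536.9 168.6 313.3] x [-0.056  0.998  0.008] y [0.998 0.056 0.011] zz [ 0.01   0.009 -1.   ] yawx 93.2 F [-0.1  1.5  0.6] w 85.0 q [-0.79  0.22  0.45  1.76 -0.11  1.17 -0.25]
```

View pics/w1.png

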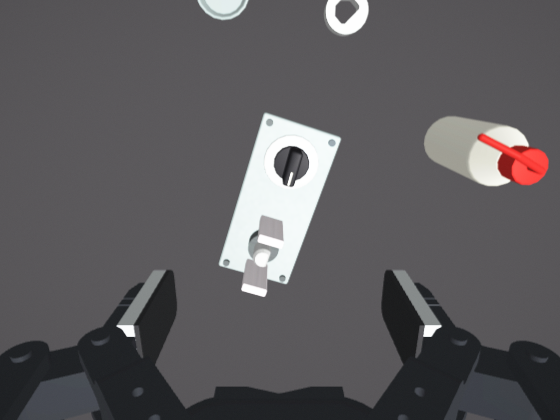

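Run:
```python
from h import *
import pickle
o,p,d=pickle.load(open("w1.pkl","rb")); K,T=cam_pose("wrist",o); C=cloud(d,K,T)
print("bench z",np.median(C[300:330,200:350,2])*1000,np.median(C[20:100,50:150,2])*1000,np.median(C[20:80,400:500,2])*1000)
print("corners",np.round(onplane([265,340,288,220],[113,138,284,265],0.012,K,T)*1000,1))
for h,nm in((0.012,"td12"),(0.018,"td18"),(0.056,"td56")):
    im=topdown(p,h,K,T,0.55,0.19,0.36,0.0006); cv2.imwrite(f"pics/{nm}.png",im)
# plate mask by height
m=(abs(C[...,2]-0.012)<0.004)&(p.min(2)>120); n,l,s,c=cv2.connectedComponentsWithStats(m.astype(np.uint8))
k=1+np.argmax(s[1:,4]); P=C[l==k]; Q=onplane(*np.nonzero(l==k)[::-1],0.012,K,T)
r=cv2.minAreaRect((Q[:,:2]*1000).astype(np.float32)); print(s[k],r,cv2.boxPoints(r), np.median(P[:,2]))
m=(C[...,1]>0.27)&(C[...,0]>0.54)&(C[...,2]>0.010);v,u=np.nonzero(m);P=C[m]
print("weight",np.percentile(P,[2,50,98],axis=0)*1000,u.min(),u.max(),v.min(),v.max())
```

```text
bench z -0.4750929102217971 -0.28820484934174995 -0.29589597900361864
corners [[520.4 214.5  12. ]
 [613.2 189.8  12. ]
 [562.6 -15.4  12. ]
 [468.1   9.4  12. ]]
[ 219  114  122  170 8163] ((539.5303955078125, 99.46882629394531), (213.4591827392578, 99.20914459228516), 75.28401184082031) [[464.44073   8.84124]
 [560.3955  -16.36065]
 [614.62006 190.0964 ]
 [518.6653  215.29831]] 0.011590339268616412
weight [[582.51920954 305.37991735  12.00594029]
 [607.38409302 320.24912503  17.62175952]
 [625.80646966 338.88467151  19.52319345]] 325 367 0 35
```

View pics/td12.png

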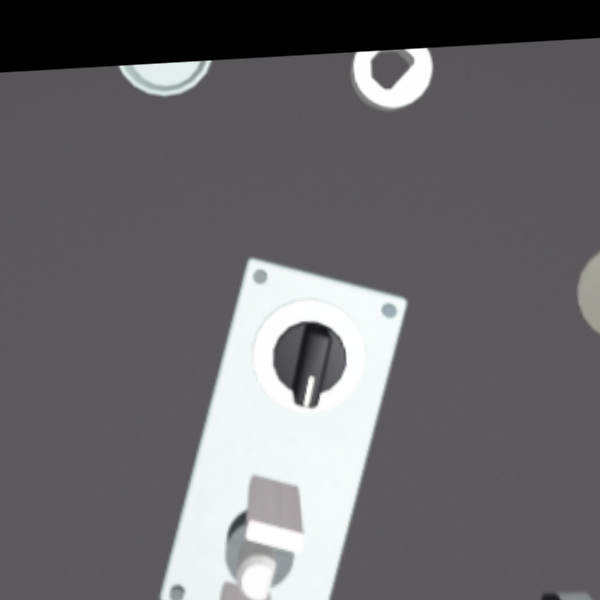

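View pics/td56.png

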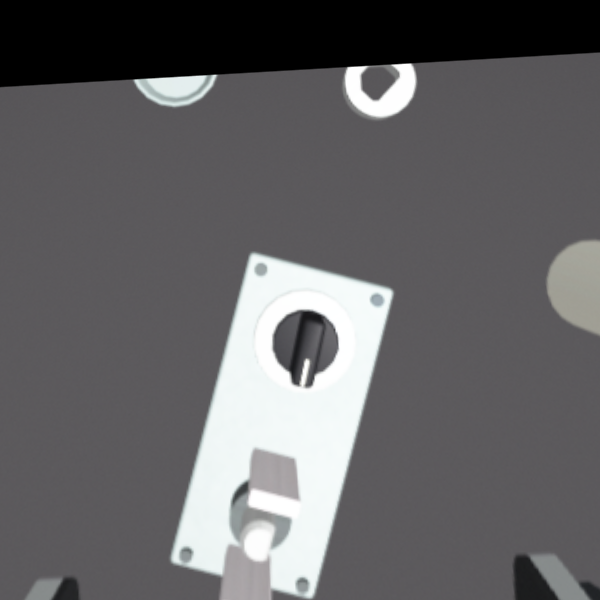

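```bash
python3 -c "
from plan import *
plan([(535,-120,260,88),(535,-290,220,80)],85)"
```

```text
t 2.6 tcp [536.3 171.1 313.2] x [-0.06   0.998  0.009] y [0.998 0.06  0.01 ] zz [ 0.01  0.01 -1.  ] yawx 93.4 F [-0.4  0.8  0.5] w 84.8 q [-0.79  0.22  0.45  1.76 -0.11  1.17 -0.25]
85,-48.4,-3.1,8.9,0.9,
85,-48.5,-2.4,8.9,0.9,
85,-48.5,-1.6,8.9,0.9,
85,-48.5,-0.8,8.9,0.9,
85,-48.5,-0.1,8.9,0.9,
85,-48.5,0.7,8.9,0.9,
85,-42.5,1.5,10,2,
85,-42.4,3,10,2,
85,-42.3,4.4,10,2,
85,-42.1,5.9,10,2,
rows 10
```

Call:
apply_moves(increments=[85,-48,-3,9,1,85,-48,-2,9,1,85,-48,-2,9,1,85,-48,-1,9,1,85,-48,0,9,1,85,-48,1,9,1,85,-42,2,10,2,85,-42,3,10,2,85,-42,4,10,2,85,-38,5,10,2,85,0,0,0,0])

```text
t: 3.98
eef_pos: [0.5325, -0.2883, 0.2141]
tool_rot: [-0.002, 0.771, 0.636, 0.014]
contact_force: [-0.0, 0.7, -0.0]
gripper_width: 0.994
```

Run:
```python
from h import *
import pickle
o=pose();p,d=read_camera("wrist");cv2.imwrite("pics/w2.png",p)
pickle.dump((o,p,d),open("w2.pkl","wb")); K,T=cam_pose("wrist",o);C=cloud(d,K,T)
cv2.imwrite("pics/td24.png",topdown(p,0.024,K,T,0.545,-0.335,0.18,0.0003))
```

```text
t 3.98 tcp [ 532.5 -288.3  214.1] x [0.19  0.981 0.025] y [ 0.982 -0.191  0.015] zz [ 0.019  0.021 -1.   ] yawx 79.0 F [-0.   0.7 -0. ] w 84.9 q [-0.08  0.43  0.65  1.78 -0.34  1.02  0.51]
```

View pics/td24.png

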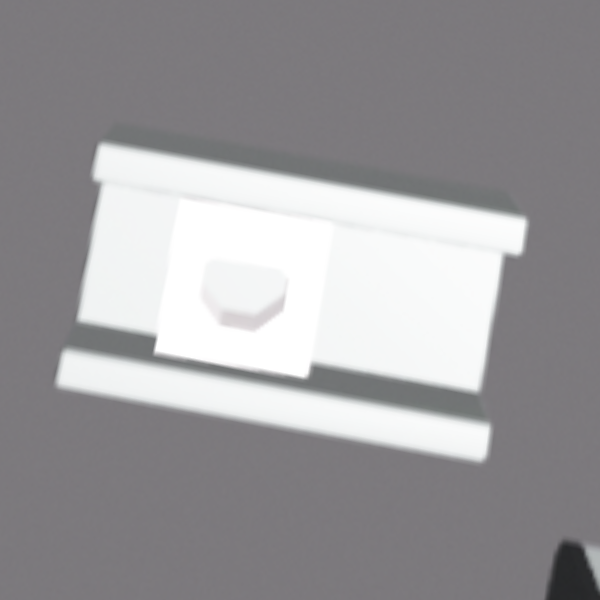

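View pics/w2.png

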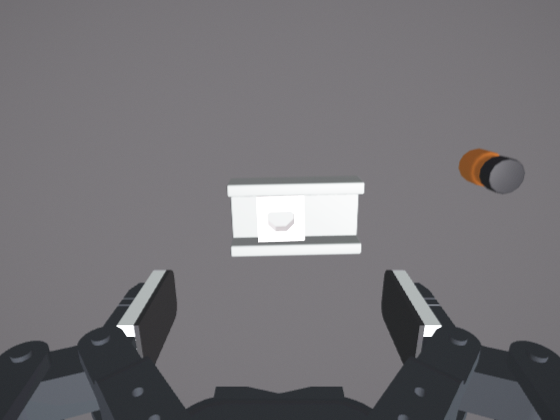

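Run:
```python
from plan import *
import pickle
o,p,d=pickle.load(open("w2.pkl","rb")); K,T=cam_pose("wrist",o);C=cloud(d,K,T)
m=(C[...,2]>0.020)&(C[...,2]<0.0275)&(p.min(2)>170)
n,l,s,c=cv2.connectedComponentsWithStats(m.astype(np.uint8));k=1+np.argmax(s[1:,4]);Q=onplane(*np.nonzero(l==k)[::-1],0.024,K,T)[:,:2]*1000
print(s[k],cv2.minAreaRect(Q.astype(np.float32)),np.median(C[l==k][:,2]), "bench",np.median(C[50:120,100:400,2]))
plan([(528,-331,100,80.3),(528,-331,40,80.3)],85,maxstep=50)
```

```text
[ 256  196   48   47 1657] ((527.3482666015625, -331.7367858886719), (46.795265197753906, 45.77095031738281), 80.53620910644531) 0.02355500513567932 bench -0.0003723491766925713
t 4.03 tcp [ 533.4 -286.4  214.4] x [0.188 0.982 0.026] y [ 0.982 -0.188  0.015] zz [ 0.02   0.022 -1.   ] yawx 79.2 F [ 0.1 -0.4 -0.3] w 85.3 q [-0.08  0.43  0.65  1.78 -0.34  1.02  0.51]
85,-15,1,38.1,-0.4,
85,-15,0.9,38.1,-0.4,
85,-15,0.8,38.1,-0.4,
85,0,0,30,-0,
85,0,0,30,-0,
rows 5
```

```bash
cat > plan.py <<'E'
from h import *
def plan(targets,claw,o=None,maxstep=55,maxrot=9.5):
    o=o or pose(); M=rot(o); p=o["eef_pos"]*1000; out=[]
    for t in targets:
        yaw=np.degrees(np.arctan2(M[1,0],M[0,0]))
        q=np.array(t[:3],float); dy=(t[3]-yaw+180)%360-180; c=t[4] if len(t)>4 else claw
        n=max(int(np.ceil(np.linalg.norm(q-p)/maxstep)),int(np.ceil(abs(dy)/maxrot)),t[5] if len(t)>5 else 1)
        for k in range(n):
            d=M.T@((q-p)/n)
            out.append([c,*np.round(d,1),round(-dy/n,1)])
            M=M@R.from_euler("z",-dy/n,degrees=True).as_matrix()
        p=q
    for r in out: print(",".join(f"{v:g}" for v in r)+",")
    print("rows",len(out))
E
python3 -c "
from plan import *
plan([(527.5,-331.5,100,80.4),(527.5,-331.5,40,80.4)],85,maxstep=50)"
```

```text
t 4.03 tcp [ 533.4 -286.4  214.4] x [0.188 0.982 0.026] y [ 0.982 -0.188  0.015] zz [ 0.02   0.022 -1.   ] yawx 79.2 F [ 0.1 -0.4 -0.3] w 85.3 q [-0.08  0.43  0.65  1.78 -0.34  1.02  0.51]
85,-16.1,0.3,37.7,-0.4,
85,-16.1,0.2,37.7,-0.4,
85,-16.1,0.1,37.7,-0.4,
85,-0.8,-0.5,30,0,
85,-0.8,-0.5,30,0,
rows 5
```

Call:
apply_moves(increments=[85,-16,0,38,-0.4,85,-16,0,38,-0.4,85,-16,0,38,-0.4,85,-1,-0.5,25,0,85,0,0,0,0])

```text
t: 4.65
eef_pos: [0.5341, -0.3221, 0.0736]
tool_rot: [-0.002, 0.759, 0.65, 0.02]
contact_force: [0.8, 0.7, 0.0]
gripper_width: 0.997
```

```bash
python3 -c "
from plan import *
plan([(527.5,-331.5,35,80.4),(527.5,-331.5,9.5,80.4)],85,maxstep=30)"
```

```text
t 4.65 tcp [ 534.1 -322.1   73.6] x [0.154 0.988 0.033] y [ 0.988 -0.154  0.023] zz [ 0.028  0.029 -0.999] yawx 81.2 F [0.8 0.7 0. ] w 85.1 q [ 0.08  0.63  0.52  1.84 -0.49  0.79  0.72]
85,-5.8,-3,19.1,0.4,
85,-5.8,-3,19.1,0.4,
85,-0.9,-0.6,25.5,-0,
rows 3
```

Call:
apply_moves(increments=[85,-5,-3,0,0.4,85,0,0,0,0,85,0,0,0,0])

```text
t: 5.03
eef_pos: [0.533, -0.3258, 0.0773]
tool_rot: [0.0, 0.761, 0.648, 0.022]
contact_force: [-0.2, -0.1, -1.0]
gripper_width: 0.995
```

```bash
python3 -c "
from plan import *
plan([(527.5,-331.5,35,80.4),(527.5,-331.5,9.5,80.4)],85,maxstep=30)"
```

```text
t 5.03 tcp [ 533.  -325.8   77.3] x [0.158 0.987 0.033] y [ 0.987 -0.159  0.029] zz [ 0.034  0.028 -0.999] yawx 80.9 F [-0.2 -0.1 -1. ] w 84.9 q [ 0.09  0.62  0.53  1.84 -0.49  0.79  0.72]
85,-4,-2.9,20.9,0.2,
85,-4,-2.9,20.9,0.2,
85,-0.9,-0.7,25.5,-0,
rows 3
```

Call:
apply_moves(increments=[85,-4,-3,21,0.2,85,-4,-3,21,0.2,85,0,0,0,0])

```text
t: 5.4
eef_pos: [0.5273, -0.3317, 0.033]
tool_rot: [0.001, 0.763, 0.646, 0.022]
contact_force: [-0.3, 1.0, 0.1]
gripper_width: 0.997
```

```bash
python3 -c "
from plan import *
plan([(527.5,-331.5,10,80.4)],85,maxstep=30)"
```

```text
t 5.4 tcp [ 527.3 -331.7   33. ] x [0.165 0.986 0.034] y [ 0.986 -0.166  0.03 ] zz [ 0.035  0.028 -0.999] yawx 80.5 F [-0.3  1.   0.1] w 85.2 q [ 0.13  0.68  0.48  1.86 -0.53  0.71  0.77]
85,-0.6,-0.5,23,0.1,
rows 1
```

Call:
apply_moves(increments=[85,-0.5,-0.5,21,0,85,0,0,0,0,85,0,0,0,0])

```text
t: 5.78
eef_pos: [0.5277, -0.3316, 0.0107]
tool_rot: [0.001, 0.763, 0.646, 0.022]
contact_force: [0.0, -0.0, 0.3]
gripper_width: 0.991
```

Run:
```python
from plan import *
o=pose();p,d=read_camera("wrist");cv2.imwrite("pics/w3.png",p)
```

```text
t 5.78 tcp [ 527.7 -331.6   10.7] x [0.165 0.986 0.033] y [ 0.986 -0.166  0.03 ] zz [ 0.035  0.028 -0.999] yawx 80.5 F [ 0.  -0.   0.3] w 84.6 q [ 0.15  0.71  0.46  1.86 -0.56  0.68  0.79]
```

View pics/w3.png

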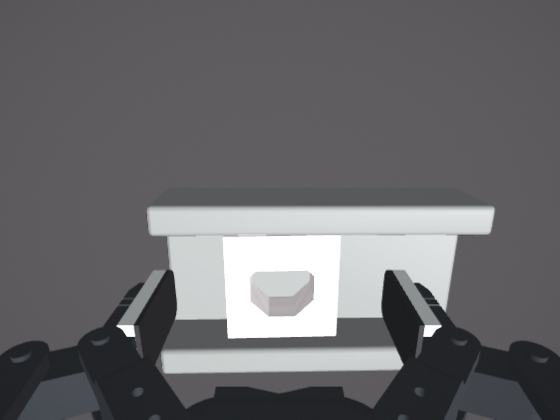

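Fingers straddle the spacer (223–340, 235–337) centrally, with the flat of the hole on the tool +x side. I close now.

Call:
apply_moves(increments=[30,0,0,0,0,30,0,0,0,0,30,0,0,0,0,30,0,0,0,0], squeeze=40)

```text
t: 6.32
eef_pos: [0.5284, -0.3318, 0.0121]
tool_rot: [0.002, 0.763, 0.646, 0.023]
contact_force: [0.2, -0.2, -0.4]
gripper_width: 0.53
```

Run:
```python
from plan import *
plan([(527.5,-331.5,70,80.4),(540,-170,70,20)],30)
```

```text
t 6.33 tcp [ 528.4 -331.8   12.1] x [0.165 0.986 0.033] y [ 0.986 -0.166  0.032] zz [ 0.037  0.027 -0.999] yawx 80.5 F [ 0.2 -0.2 -0.4] w 45.2 q [ 0.15  0.71  0.46  1.86 -0.56  0.68  0.79]
30,1,0.4,-28.9,0.1,
30,1,0.4,-28.9,0.1,
30,23,-2.1,0.7,8.6,
30,22.5,-5.5,0.7,8.6,
30,21.4,-8.8,0.7,8.6,
30,19.8,-12,0.7,8.6,
30,17.8,-14.8,0.7,8.6,
30,15.4,-17.3,0.7,8.6,
30,12.6,-19.4,0.7,8.6,
rows 9
```

Call:
apply_moves(increments=[30,1,0.5,-29,0,30,1,0.5,-29,0,30,23,-2,0,8.6,30,22.5,-5.5,0,8.6,30,21.5,-9,0,8.6,30,20,-12,0,8.6,30,18,-15,0,8.6,30,15,-17,0,8.6,30,12.5,-19,0,8.6,30,0,0,0,0])

```text
t: 7.58
eef_pos: [0.5417, -0.1652, 0.0767]
tool_rot: [-0.011, 0.987, 0.159, 0.021]
contact_force: [-0.4, -0.1, -0.1]
gripper_width: 0.526
```

Run:
```python
from plan import *
plan([(540,-175,30,20)],30)
```

```text
t 7.58 tcp [ 541.7 -165.2   76.7] x [0.948 0.314 0.044] y [ 0.315 -0.949 -0.015] zz [ 0.037  0.028 -0.999] yawx 18.3 F [-0.4 -0.1 -0.1] w 45.0 q [-0.4   0.64  0.83  2.   -0.73  0.79 -0.38]
30,-6.8,9.5,46.3,-1.7,
rows 1
```

Run:
```python
from plan import *
plan([(540,-175,35,-14.7),(540,-175,8,-14.7)],30)
```

```text
t 7.58 tcp [ 541.7 -165.2   76.7] x [0.948 0.314 0.044] y [ 0.315 -0.949 -0.015] zz [ 0.037  0.028 -0.999] yawx 18.3 F [-0.4 -0.1 -0.1] w 45.0 q [-0.4   0.64  0.83  2.   -0.73  0.79 -0.38]
30,-1.6,2.3,10.3,8.3,
30,-1.3,2.6,10.3,8.3,
30,-0.9,2.7,10.3,8.3,
30,-0.5,2.8,10.3,8.3,
30,-0.8,1,27,-0,
rows 5
```

Call:
apply_moves(increments=[30,-1.5,2.5,11,8.3,30,-1.5,2.5,11,8.3,30,-1,2.5,11,8.3,30,-0.5,3,11,8.3,30,-1,1,18,0,30,0,0,0,0])

```text
t: 8.32
eef_pos: [0.5387, -0.1811, 0.0129]
tool_rot: [-0.015, 0.991, -0.131, 0.018]
contact_force: [-0.1, 0.6, 0.7]
gripper_width: 0.525
```

Run:
```python
from plan import *
plan([(540,-175,6,-14.7)],30)
```

```text
t 8.32 tcp [ 538.7 -181.1   12.9] x [ 0.965 -0.26   0.031] y [-0.259 -0.965 -0.034] zz [ 0.039  0.025 -0.999] yawx -15.1 F [-0.1  0.6  0.7] w 44.8 q [-0.38  0.79  0.85  2.02 -0.97  0.76 -0.74]
30,-0.5,-6,7.1,-0.4,
rows 1
```

Call:
apply_moves(increments=[30,0,0,7,0,30,0,0,0,0,60,0,0,0,0,85,0,0,0,0,85,0,0,0,0])

```text
t: 8.95
eef_pos: [0.5401, -0.1815, 0.0069]
tool_rot: [-0.015, 0.991, -0.129, 0.019]
contact_force: [0.6, 0.3, 0.7]
gripper_width: 0.995
```

Run:
```python
from plan import *
plan([(540,-178,100,-14),(540,-185,110,75)],85)
```

```text
t 8.95 tcp [ 540.1 -181.5    6.9] x [ 0.966 -0.256  0.034] y [-0.255 -0.966 -0.035] zz [ 0.042  0.025 -0.999] yawx -14.8 F [0.6 0.3 0.7] w 85.0 q [-0.37  0.8   0.84  2.02 -0.98  0.75 -0.73]
85,1.1,-3.3,-46.5,-0.4,
85,1.1,-3.3,-46.5,-0.4,
85,0.2,0.6,-1,-8.9,
85,0.1,0.7,-1,-8.9,
85,-0,0.7,-1,-8.9,
85,-0.1,0.7,-1,-8.9,
85,-0.2,0.6,-1,-8.9,
85,-0.3,0.6,-1,-8.9,
85,-0.4,0.5,-1,-8.9,
85,-0.5,0.5,-1,-8.9,
85,-0.5,0.4,-1,-8.9,
85,-0.6,0.3,-1,-8.9,
rows 12
```

Call:
apply_moves(increments=[85,1,-2,-46,0,85,1,-2,-46,0,85,0,0,0,-9,85,0,0,0,-9,85,0,0,0,-9,85,0,0,0,-9,85,0,0,0,-9,85,0,0,0,-9,85,0,0,0,-9,85,0,0,0,-9,85,0,0,0,-9,85,0,0,0,-9])

```text
t: 10.45
eef_pos: [0.5388, -0.1802, 0.1035]
tool_rot: [0.004, 0.776, 0.631, 0.024]
contact_force: [0.0, 0.7, -0.0]
gripper_width: 0.994
```

```bash
cat > blk.py <<'E'
from plan import *
import sys,pickle
def top(tag,h,lo,hi,cx,cy,bright=150):
    o=pose();p,d=read_camera("wrist");cv2.imwrite(f"pics/{tag}.png",p);pickle.dump((o,p,d),open(tag+".pkl","wb"))
    K,T=cam_pose("wrist",o);C=cloud(d,K,T)
    m=(C[...,2]>lo)&(C[...,2]<hi)&(p.min(2)>bright)&(np.hypot(C[...,0]-cx,C[...,1]-cy)<0.06)
    n,l,s,c=cv2.connectedComponentsWithStats(m.astype(np.uint8));k=1+np.argmax(s[1:,4]);Q=onplane(*np.nonzero(l==k)[::-1],h,K,T)[:,:2]*1000
    print(s[k],cv2.minAreaRect(Q.astype(np.float32)),cv2.minEnclosingCircle(Q.astype(np.float32)),"z",np.median(C[l==k][:,2]))
    cv2.imwrite(f"pics/{tag}_td.png",topdown(p,h,K,T,cx,cy,0.12,0.0003))
E
python3 - <<'E'
from blk import *
top("w4",0.016,0.012,0.020,0.540,-0.181)
E
```

```text
t 10.45 tcp [ 538.8 -180.2  103.5] x [0.203 0.979 0.032] y [ 0.978 -0.204  0.037] zz [ 0.043  0.024 -0.999] yawx 78.3 F [ 0.   0.7 -0. ] w 84.9 q [-0.22  0.51  0.6   1.98 -0.47  0.75  0.45]
[ 241  178   71   69 3490] ((538.5549926757812, -181.36598205566406), (46.8505744934082, 45.89863586425781), 75.1199951171875) ((538.571044921875, -181.54183959960938), 32.53882598876953) z 0.015537506834732137
```

View pics/w4_td.png

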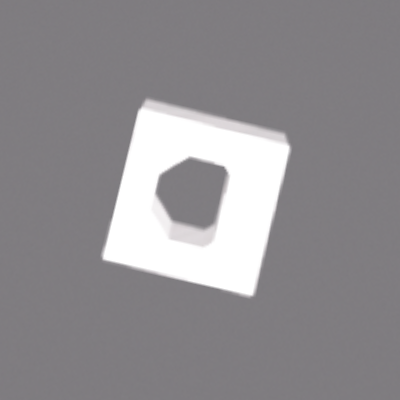

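Run:
```python
from plan import *
plan([(538.5,-181.4,30,75.2),(538.5,-181.4,6,75.2)],85,maxstep=40)
```

```text
t 10.5 tcp [ 538.8 -180.4  103.7] x [0.198 0.98  0.032] y [ 0.979 -0.199  0.038] zz [ 0.043  0.024 -0.999] yawx 78.6 F [-1.4 -0.1  0.7] w 84.9 q [-0.22  0.51  0.6   1.98 -0.47  0.75  0.45]
85,-1.7,-1.4,36.8,1.7,
85,-1.7,-1.4,36.8,1.7,
85,-0.8,-0.9,24,0,
rows 3
```

Call:
apply_moves(increments=[85,-1.7,-1.4,37,1.7,85,-1.7,-1.4,37,1.7,85,0,0,0,0])

```text
t: 10.88
eef_pos: [0.5397, -0.1817, 0.0292]
tool_rot: [0.005, 0.795, 0.607, 0.026]
contact_force: [-0.6, -0.3, -0.1]
gripper_width: 0.994
```

Run:
```python
from plan import *
plan([(538.5,-181.4,5.5,75.2)],85,maxstep=40)
```

```text
t 10.88 tcp [ 539.7 -181.7   29.2] x [0.263 0.964 0.035] y [ 0.964 -0.264  0.038] zz [ 0.046  0.024 -0.999] yawx 74.7 F [-0.6 -0.3 -0.1] w 84.9 q [-0.15  0.62  0.51  2.01 -0.59  0.62  0.49]
85,-0.9,-2.2,23.6,-0.5,
rows 1
```

Call:
apply_moves(increments=[85,-1,-2.2,23,-0.5,85,0,0,0,0,30,0,0,0,0,30,0,0,0,0,30,0,0,0,0,30,0,0,0,0])

```text
t: 11.62
eef_pos: [0.5424, -0.1833, 0.0126]
tool_rot: [0.008, 0.793, 0.609, 0.028]
contact_force: [0.2, 0.2, -0.3]
gripper_width: 0.51
```

Run:
```python
from plan import *
o=pose()
print("rows lift:")
plan([(535,-181,130,75.2),(526.5,35,130,75.2)],30,o)
```

```text
t 11.62 tcp [ 542.4 -183.3   12.6] x [0.257 0.966 0.035] y [ 0.965 -0.258  0.047] zz [ 0.054  0.022 -0.998] yawx 75.1 F [ 0.2  0.2 -0.3] w 43.5 q [-0.13  0.65  0.48  2.01 -0.61  0.58  0.52]
rows lift:
30,1.5,-0.7,-39.2,-0,
30,1.5,-0.7,-39.2,-0,
30,1.5,-0.7,-39.2,-0,
30,51.6,-15.9,1,-0,
30,51.6,-15.9,1,-0,
30,51.6,-15.9,1,-0,
30,51.6,-15.9,1,-0,
rows 7
```

Call:
apply_moves(increments=[30,1.5,-0.7,-39,0,30,1.5,-0.7,-39,0,30,1.5,-0.7,-39,0,30,50,-16,0,0,30,50,-16,0,0])

```text
t: 12.25
eef_pos: [0.5303, -0.0784, 0.136]
tool_rot: [0.009, 0.795, 0.605, 0.029]
contact_force: [-0.2, 1.1, -0.5]
gripper_width: 0.506
```

Run:
```python
from plan import *
import pickle
o=pose();p,d=read_camera("wrist");cv2.imwrite("pics/w5.png",p);pickle.dump((o,p,d),open("w5.pkl","wb"))
q,ds=read_camera("side");cv2.imwrite("pics/s5.png",q);pose()
K,T=cam_pose("wrist",o);C=cloud(d,K,T)
m=(p.min(2)>150);n,l,s,c=cv2.connectedComponentsWithStats(m.astype(np.uint8))
for k in range(1,n):
    if s[k,4]>300: print(s[k],np.median(C[l==k],0))
```

```text
t 12.25 tcp [530.3 -78.4 136. ] x [0.266 0.963 0.034] y [ 0.962 -0.267  0.049] zz [ 0.057  0.02  -0.998] yawx 74.6 F [-0.2  1.1 -0.5] w 43.2 q [-0.49  0.41  0.68  2.05 -0.41  0.75  0.16]
t 12.35 tcp [530.5 -72.7 135.3] x [0.256 0.966 0.036] y [ 0.965 -0.257  0.047] zz [ 0.055  0.023 -0.998] yawx 75.2 F [ 0.5  0.1 -0.6] w 43.4 q [-0.5   0.41  0.67  2.05 -0.41  0.76  0.17]
[  137     0   151   106 13722] [0.52322825 0.02841902 0.01193844]
[ 224  224  111  100 8195] [ 0.53047275 -0.07666939  0.13953132]
```

View pics/w5.png

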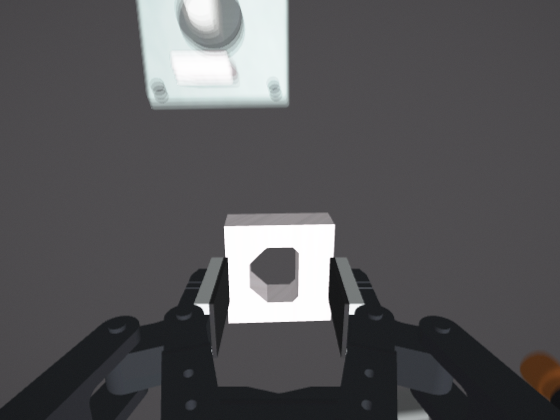

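Run:
```python
from plan import *
plan([(524,-38,140,75.3)],30)
```

```text
t 12.35 tcp [530.5 -72.7 135.3] x [0.256 0.966 0.036] y [ 0.965 -0.257  0.047] zz [ 0.055  0.023 -0.998] yawx 75.2 F [ 0.5  0.1 -0.6] w 43.4 q [-0.5   0.41  0.67  2.05 -0.41  0.76  0.17]
30,32,-15,-4.3,-0.1,
rows 1
```

Call:
apply_moves(increments=[30,32,-15,-4,0,30,0,0,0,0])

```text
t: 12.6
eef_pos: [0.5239, -0.0368, 0.14]
tool_rot: [0.008, 0.792, 0.61, 0.029]
contact_force: [0.4, -0.2, -0.6]
gripper_width: 0.507
```

```bash
cat > meas.py <<'E'
from plan import *
import pickle
def snap(tag):
    o=pose();p,d=read_camera("wrist");cv2.imwrite(f"pics/{tag}.png",p);pickle.dump((o,p,d),open(tag+".pkl","wb"));return o,p,d
def held(o,p,d):
    K,T=cam_pose("wrist",o);C=cloud(d,K,T);Tt=np.eye(4);Tt[:3,:3]=rot(o);Tt[:3,3]=o["eef_pos"]
    L=(C-Tt[:3,3])@Tt[:3,:3]*1000
    m=(p.min(2)>150)&(np.abs(L[...,0])<45)&(np.abs(L[...,1])<30)&(np.abs(L[...,2])<30)&(d>0)
    n,l,s,c=cv2.connectedComponentsWithStats(m.astype(np.uint8));k=1+np.argmax(s[1:,4]);P=L[l==k]
    c=np.median(P,0);_,_,V=np.linalg.svd(P-P.mean(0),full_matrices=False)
    nz=V[2]*np.sign(-V[2,2]);r=P-P.mean(0);keep=abs(r@nz)<1.2;P=P[keep];_,_,V=np.linalg.svd(P-P.mean(0),full_matrices=False);nz=V[2]*np.sign(-V[2,2])
    rect=cv2.minAreaRect(P[:,:2].astype(np.float32))
    print("held top rect tool mm",rect,"z",np.median(P[:,2]),"normal tool",np.round(nz,3),"world",np.round(rot(o)@nz,3),"top z world",np.median((P@rot(o).T)[:,2])+o["eef_pos"][2]*1000)
    c=rot(o)@np.array([*rect[0],np.median(P[:,2])])+o["eef_pos"]*1000
    print("held top centre world",np.round(c,1))
def plate(o,p,d):
    K,T=cam_pose("wrist",o);C=cloud(d,K,T)
    for nm,h,lo,hi in(("plate",.012,.008,.016),("cheek",.080,.074,.086),("post",.062,.057,.067)):
        m=(C[...,2]>lo)&(C[...,2]<hi)&(d>0)&(np.hypot(C[...,0]-.53,C[...,1]-.06)<0.2)
        n,l,s,c=cv2.connectedComponentsWithStats(m.astype(np.uint8))
        for k in range(1,n):
            if s[k,4]>60:
                Q=onplane(*np.nonzero(l==k)[::-1],h,K,T)[:,:2]*1000
                r=cv2.minAreaRect(Q.astype(np.float32));print(nm,s[k],np.round(r[0],1),np.round(r[1],1),round(r[2],1),np.round(Q.mean(0),1))
E
python3 - <<'E'
from meas import *
o,p,d=snap("w6");held(o,p,d);plate(o,p,d)
K,T=cam_pose("wrist",o)
cv2.imwrite("pics/w6_td.png",topdown(p,0.062,K,T,.535,.06,.18,.0003))
E
```

```text
t 12.6 tcp [523.9 -36.8 140. ] x [0.255 0.966 0.036] y [ 0.965 -0.256  0.047] zz [ 0.055  0.023 -0.998] yawx 75.2 F [ 0.4 -0.2 -0.6] w 43.3 q [-0.59  0.38  0.68  2.07 -0.39  0.75  0.08]
held top rect tool mm ((0.5479831695556641, -0.46427154541015625), (46.084224700927734, 47.03562927246094), 89.9017333984375) z -3.4340277191766284 normal tool [ 0.032  0.042 -0.999] world [-0.006 -0.003  1.   ] top z world 143.56033699904123
held top centre world [523.4 -36.3 143.4]
plate [  168     0   147   162 15971] [526.5  47.9] [109.4  98.8] 75.3 [527.8  51.6]
cheek [ 208    9   58   24 1256] [533.9  76.4] [10.3 29.2] 74.6 [534.   76.5]
cheek [215 138  53  19 963] [517.6  13.8] [10.1 29.3] 74.7 [517.7  13.7]
post [213  32  53   6 148] [533.   72.5] [ 2.4 29.1] 76.5 [533.1  72.4]
post [ 221   67   33   42 1061] [523.5  45.5] [22.9 18.3] 76.0 [524.4  45.7]
post [219 135  48   3  85] [518.8  17.9] [ 1.2 28.4] 74.8 [519.6  18. ]
```

View pics/w6.png

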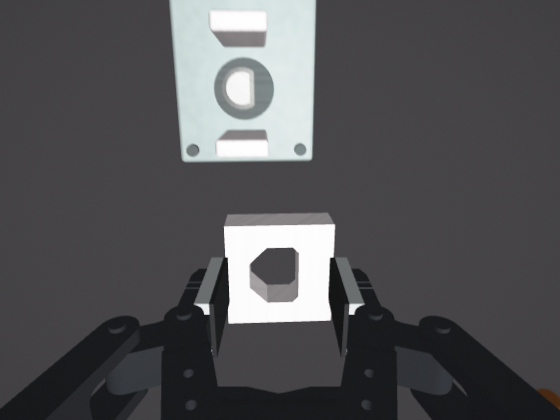

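View pics/w6_td.png

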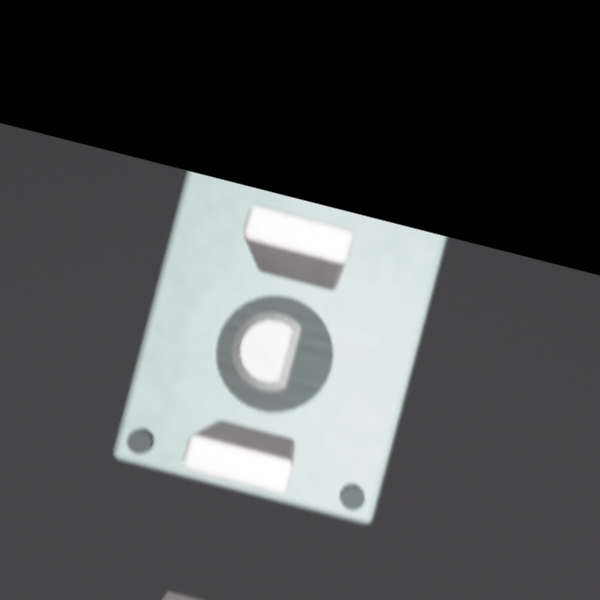

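Run:
```python
from plan import *
plan([(526.3,44.5,110,75.2)],30,maxstep=45)
```

```text
t 12.65 tcp [524.1 -39.1 140.2] x [0.257 0.966 0.035] y [ 0.965 -0.259  0.048] zz [ 0.056  0.022 -0.998] yawx 75.1 F [-0.1 -0.3 -1. ] w 43.4 q [-0.58  0.38  0.68  2.07 -0.39  0.75  0.08]
30,40.1,-10.5,16,-0.1,
30,40.1,-10.4,16,-0.1,
rows 2
```

Call:
apply_moves(increments=[30,40,-10.5,15,0,30,40,-10.5,15,0,30,0,0,0,0])

```text
t: 13.02
eef_pos: [0.5279, 0.041, 0.112]
tool_rot: [0.01, 0.795, 0.606, 0.029]
contact_force: [-0.1, -0.9, -0.7]
gripper_width: 0.508
```

Run:
```python
from meas import *
o,p,d=snap("w7");held(o,p,d);plan([(526.3,44.5,88,75.2)],30,maxstep=45)
```

```text
t 13.03 tcp [527.9  41.  112. ] x [0.264 0.964 0.034] y [ 0.963 -0.266  0.052] zz [ 0.059  0.019 -0.998] yawx 74.7 F [-0.1 -0.9 -0.7] w 43.4 q [-0.71  0.43  0.65  2.09 -0.43  0.69 -0.05]
held top rect tool mm ((0.48096275329589844, -0.4274311065673828), (46.1517448425293, 47.18958282470703), 89.75326538085938) z -3.49945459301047 normal tool [ 0.034  0.045 -0.998] world [-0.007  0.001  1.   ] top z world 115.59390700308731
held top centre world [527.4  41.5 115.5]
t 13.07 tcp [528.3  38.7 112.6] x [0.267 0.963 0.034] y [ 0.962 -0.268  0.053] zz [ 0.06   0.018 -0.998] yawx 74.5 F [-0.1 -0.2  0.5] w 43.5 q [-0.71  0.43  0.65  2.09 -0.43  0.69 -0.05]
30,4.2,-4.7,24.6,-0.7,
rows 1
```

View pics/w7.png

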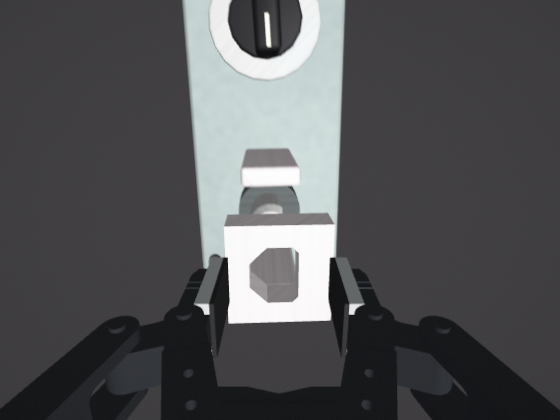

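Call:
apply_moves(increments=[30,5,-5,22,-0.6,30,0,0,0,0,30,0,0,0,0])

```text
t: 13.45
eef_pos: [0.5278, 0.0389, 0.0921]
tool_rot: [0.013, 0.795, 0.606, 0.03]
contact_force: [0.3, 0.3, -0.2]
gripper_width: 0.51
```

Run:
```python
from plan import *
plan([(526.3,44.5,80,75.2)],30,maxstep=45)
```

```text
t 13.45 tcp [527.8  38.9  92.1] x [0.264 0.964 0.032] y [ 0.962 -0.266  0.057] zz [ 0.064  0.016 -0.998] yawx 74.7 F [ 0.3  0.3 -0.2] w 43.5 q [-0.68  0.46  0.62  2.1  -0.46  0.64 -0.02]
30,4.6,-3.7,12,-0.5,
rows 1
```

Call:
apply_moves(increments=[30,7,-4,6,-0.5,30,2,-0.5,2,-0.1])

```text
t: 13.7
eef_pos: [0.5273, 0.0481, 0.085]
tool_rot: [0.014, 0.792, 0.609, 0.031]
contact_force: [0.4, -0.1, -0.8]
gripper_width: 0.507
```

Run:
```python
from plan import *
plan([(526.3,44.5,80,75.2)],30,maxstep=45)
```

```text
t 13.7 tcp [527.3  48.1  85. ] x [0.256 0.966 0.032] y [ 0.964 -0.258  0.06 ] zz [ 0.066  0.016 -0.998] yawx 75.1 F [ 0.4 -0.1 -0.8] w 43.3 q [-0.69  0.47  0.61  2.11 -0.47  0.62 -0.02]
30,-3.8,-0.3,4.9,-0.1,
rows 1
```

Call:
apply_moves(increments=[30,-3,-0.5,3,0])

```text
t: 13.82
eef_pos: [0.5265, 0.0457, 0.082]
tool_rot: [0.014, 0.792, 0.609, 0.031]
contact_force: [-0.9, 0.4, -0.5]
gripper_width: 0.507
```

Run:
```python
from meas import *
o,p,d=snap("w8");held(o,p,d);plan([(526.3,44.5,80,75.2)],30,maxstep=45)
```

```text
t 13.82 tcp [526.5  45.7  82. ] x [0.255 0.966 0.033] y [ 0.965 -0.257  0.06 ] zz [ 0.067  0.016 -0.998] yawx 75.2 F [-0.9  0.4 -0.5] w 43.3 q [-0.68  0.48  0.6   2.11 -0.48  0.61 -0.01]
held top rect tool mm ((-6.984752655029297, -0.3590660095214844), (46.077510833740234, 61.96141052246094), 89.70281219482422) z -2.514975086351395 normal tool [-0.071  0.039 -0.997] world [-0.047 -0.095  0.994] top z world 85.16855803431561
held top centre world [524.2  39.   84.2]
t 13.88 tcp [525.9  45.   81.5] x [0.256 0.966 0.032] y [ 0.964 -0.257  0.059] zz [ 0.066  0.016 -0.998] yawx 75.2 F [ 0.6 -0.9 -1.1] w 43.2 q [-0.68  0.48  0.6   2.11 -0.48  0.61 -0.01]
30,-0.5,0.4,1.5,-0,
rows 1
```

View pics/w8.png

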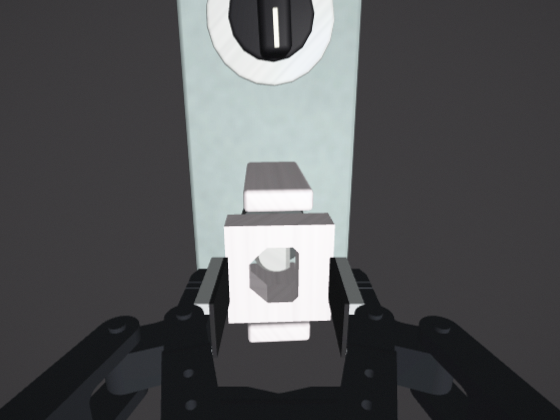

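Call:
apply_moves(increments=[30,-0.5,-0.3,11,0])

```text
t: 14.0
eef_pos: [0.5267, 0.0448, 0.0706]
tool_rot: [0.014, 0.792, 0.609, 0.031]
contact_force: [0.4, -0.7, -0.4]
gripper_width: 0.511
```

Run:
```python
from plan import *
plan([(526.3,44.5,60,75.2)],30,maxstep=15)
```

```text
t 14.0 tcp [526.7  44.8  70.6] x [0.256 0.966 0.033] y [ 0.964 -0.257  0.061] zz [ 0.067  0.016 -0.998] yawx 75.2 F [ 0.4 -0.7 -0.4] w 43.6 q [-0.66  0.49  0.58  2.12 -0.5   0.59  0.01]
30,-0.7,-1,10.5,-0,
rows 1
```

Call:
apply_moves(increments=[30,-0.7,-1,10,0,30,-0.4,-0.7,10,0])

```text
t: 14.25
eef_pos: [0.5258, 0.0443, 0.0487]
tool_rot: [0.014, 0.792, 0.609, 0.031]
contact_force: [-0.4, 0.8, -0.2]
gripper_width: 0.51
```

Run:
```python
from meas import *
o,p,d=snap("w9");plan([(526.3,44.5,43,75.2)],30,maxstep=15)
```

```text
t 14.25 tcp [525.8  44.3  48.7] x [0.256 0.966 0.032] y [ 0.964 -0.258  0.06 ] zz [ 0.066  0.016 -0.998] yawx 75.2 F [-0.4  0.8 -0.2] w 43.6 q [-0.63  0.53  0.54  2.13 -0.54  0.55  0.04]
t 14.3 tcp [524.9  44.3  47.6] x [0.256 0.966 0.031] y [ 0.965 -0.257  0.058] zz [ 0.064  0.015 -0.998] yawx 75.2 F [ 2.3 -0.3 -2.8] w 43.4 q [-0.63  0.53  0.54  2.13 -0.54  0.55  0.04]
30,0.4,1,4.6,-0,
rows 1
```

View pics/w9.png

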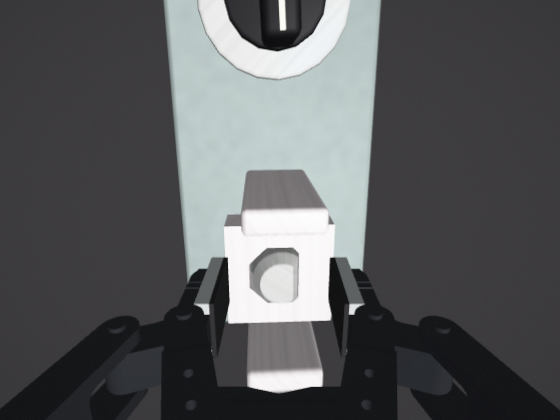

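Call:
apply_moves(increments=[30,0.4,0.8,4.5,0,30,0,0,1.5,0])

```text
t: 14.55
eef_pos: [0.5263, 0.0442, 0.043]
tool_rot: [0.012, 0.793, 0.609, 0.03]
contact_force: [-13.5, -0.1, 41.0]
gripper_width: 0.507
```

Run:
```python
from meas import *
o,p,d=snap("w10");held(o,p,d)
```

```text
t 14.55 tcp [526.3  44.2  43. ] x [0.257 0.966 0.033] y [ 0.964 -0.259  0.057] zz [ 0.063  0.017 -0.998] yawx 75.1 F [-13.5  -0.1  41. ] w 43.3 q [-0.62  0.54  0.53  2.12 -0.55  0.54  0.05]
held top rect tool mm ((-14.55760669708252, 0.06119728088378906), (22.1374568939209, 45.96127700805664), 7.614543437957764) z -5.814141793479987 normal tool [-0.042  0.048 -0.998] world [-0.028 -0.07   0.997] top z world 47.82510187076677
held top centre world [522.2  30.1  48.3]
```

Call:
apply_moves(increments=[85,0,0,-1,0,85,0,0,0,0,85,0,0,0,0])

```text
t: 14.98
eef_pos: [0.5269, 0.0443, 0.0445]
tool_rot: [0.013, 0.793, 0.609, 0.031]
contact_force: [0.7, -0.3, 1.2]
gripper_width: 0.999
```

Run:
```python
from meas import *
o,p,d=snap("w11")
K,T=cam_pose("wrist",o);C=cloud(d,K,T)
m=(p.min(2)>150)&(abs(C[...,2]-.048)<.004)
P=C[m];Q=P-P.mean(0);_,_,V=np.linalg.svd(Q,full_matrices=False);print(len(P),np.median(P[:,2]),V[2])
plan([(526,46,150,75.2),(590,260,150,90)],85)
```

```text
t 14.97 tcp [526.9  44.3  44.5] x [0.257 0.966 0.034] y [ 0.964 -0.259  0.058] zz [ 0.065  0.018 -0.998] yawx 75.1 F [ 0.7 -0.3  1.2] w 85.3 q [-0.62  0.54  0.53  2.12 -0.54  0.54  0.05]
6065 0.047516067642984106 [-9.70103701e-05 -3.45259042e-04 -9.99999936e-01]
t 15.03 tcp [526.9  44.3  44.5] x [0.257 0.966 0.034] y [ 0.964 -0.259  0.058] zz [ 0.065  0.018 -0.998] yawx 75.1 F [0.  0.4 0.2] w 85.1 q [-0.62  0.54  0.53  2.12 -0.54  0.54  0.05]
85,2.5,2.4,-52.7,-0.1,
85,2.5,2.4,-52.7,-0.1,
85,44.6,1.4,1.6,-3,
85,44.5,3.7,1.6,-3,
85,44.2,5.9,1.6,-3,
85,43.9,8.2,1.6,-3,
85,43.4,10.5,1.6,-3,
rows 7
```

View pics/w11.png

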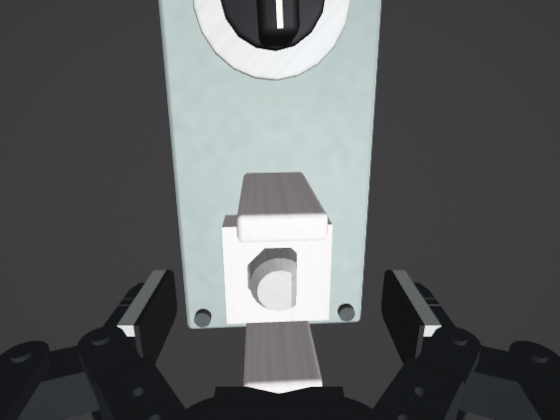

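Call:
apply_moves(increments=[85,2.5,2.5,-52,0,85,2.5,2.5,-52,0,85,44,1.5,1.5,-3,85,44,3.5,1.5,-3,85,44,6,1.5,-3,85,44,8,1.5,-3,85,36,10,1.5,-3,85,0,0,0,0])

```text
t: 16.02
eef_pos: [0.5902, 0.2584, 0.1503]
tool_rot: [0.016, 0.704, 0.71, 0.029]
contact_force: [-0.3, -0.6, -0.1]
gripper_width: 0.997
```

Run:
```python
from meas import *
o,p,d=snap("w12");K,T=cam_pose("wrist",o);C=cloud(d,K,T)
m=(C[...,2]>0.014)&(C[...,2]<0.022)&(p.min(2)>120)&(C[...,1]>.27)
n,l,s,c=cv2.connectedComponentsWithStats(m.astype(np.uint8));k=1+np.argmax(s[1:,4]);Q=onplane(*np.nonzero(l==k)[::-1],.018,K,T)[:,:2]*1000
print(s[k],cv2.minEnclosingCircle(Q.astype(np.float32)),np.median(C[l==k],0))
cv2.imwrite("pics/w12_td.png",topdown(p,.018,K,T,.605,.325,.09,.00015))
```

```text
t 16.02 tcp [590.2 258.4 150.3] x [-0.008  1.     0.017] y [0.998 0.007 0.064] zz [ 0.064  0.018 -0.998] yawx 90.5 F [-0.3 -0.6 -0.1] w 85.1 q [-0.95  0.54  0.59  1.79 -0.37  0.86 -0.18]
[ 258   68   62   65 2205] ((604.5311889648438, 327.675537109375), 22.9420166015625) [0.60617198 0.32677944 0.01755123]
```

View pics/w12_td.png

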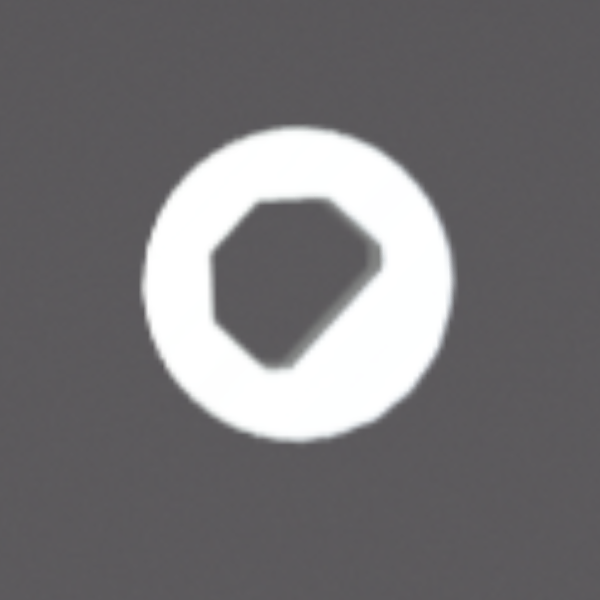

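View pics/w12.png

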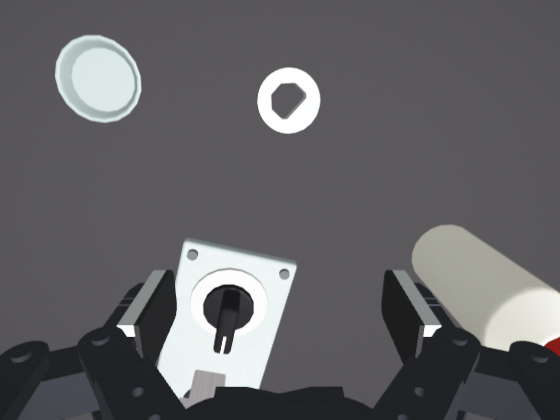

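Run:
```python
from plan import *
plan([(604.5,327.7,50,48)],85,maxstep=45)
```

```text
t 16.07 tcp [590.  256.  150.2] x [-0.006  1.     0.016] y [0.998 0.004 0.063] zz [ 0.063  0.016 -0.998] yawx 90.3 F [-0.2 -0.3  0. ] w 85.2 q [-0.95  0.54  0.59  1.79 -0.37  0.86 -0.18]
85,14,1.7,20.4,8.5,
85,14.1,-0.4,20.4,8.5,
85,13.9,-2.5,20.4,8.5,
85,13.4,-4.5,20.4,8.5,
85,12.6,-6.4,20.4,8.5,
rows 5
```

Call:
apply_moves(increments=[85,14,1.5,20,8.5,85,14,-0.5,20,8.5,85,14,-2.5,20,8.5,85,13.5,-4.5,20,8.5,85,12.5,-6.5,20,8.5,85,0,0,0,0])

```text
t: 16.82
eef_pos: [0.6056, 0.3184, 0.0498]
tool_rot: [0.007, 0.921, 0.388, 0.031]
contact_force: [-0.1, 0.1, 0.9]
gripper_width: 0.997
```

Run:
```python
from meas import *
o,p,d=snap("w13");K,T=cam_pose("wrist",o);C=cloud(d,K,T)
m=(C[...,2]>0.014)&(C[...,2]<0.022)&(p.min(2)>120)&(C[...,1]>.27)
n,l,s,c=cv2.connectedComponentsWithStats(m.astype(np.uint8));k=1+np.argmax(s[1:,4]);Q=onplane(*np.nonzero(l==k)[::-1],.018,K,T)[:,:2]*1000
c=cv2.minEnclosingCircle(Q.astype(np.float32));print(s[k],c,np.median(C[l==k],0))
plan([(c[0][0],c[0][1],4,48)],85,maxstep=50)
```

```text
t 16.82 tcp [605.6 318.4  49.8] x [0.697 0.715 0.052] y [ 0.714 -0.699  0.037] zz [ 0.063  0.011 -0.998] yawx 45.7 F [-0.1  0.1  0.9] w 85.1 q [-1.05  0.78  0.7   1.75 -0.65  0.79 -0.83]
[ 219  190   88   84 4214] ((604.8802490234375, 328.3887023925781), 23.339204788208008) [0.60676833 0.32757359 0.01750166]
t 16.88 tcp [606.5 317.2  51. ] x [0.697 0.715 0.053] y [ 0.714 -0.699  0.038] zz [ 0.064  0.011 -0.998] yawx 45.7 F [ 0.9 -2.2  0.1] w 85.0 q [-1.05  0.78  0.7   1.75 -0.65  0.79 -0.83]
85,4.4,-10.8,46.9,-2.3,
rows 1
```

View pics/w13.png

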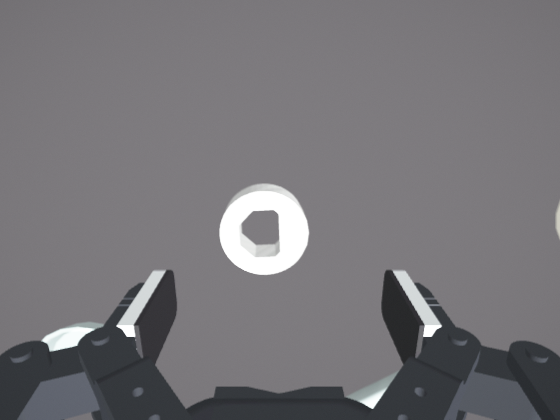

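Call:
apply_moves(increments=[85,5,-11,22,0,85,0,-1,15,0])

```text
t: 17.12
eef_pos: [0.6053, 0.3285, 0.0151]
tool_rot: [0.007, 0.921, 0.389, 0.034]
contact_force: [-0.1, -0.1, 0.5]
gripper_width: 0.995
```

Run:
```python
from plan import *
plan([(604.9,328.1,4,46)],85,maxstep=50)
```

```text
t 17.12 tcp [605.3 328.5  15.1] x [0.696 0.716 0.056] y [ 0.715 -0.698  0.039] zz [ 0.067  0.013 -0.998] yawx 45.8 F [-0.1 -0.1  0.5] w 85.0 q [-1.04  0.83  0.66  1.75 -0.68  0.74 -0.82]
85,-1.2,-0.5,11,-0.2,
rows 1
```

Call:
apply_moves(increments=[85,-1,-0.5,11,0,40,0,0,0.5,0,30,0,0,0.5,0,30,0,0,0.5,0,30,0,0,0,0], squeeze=60)

```text
t: 17.75
eef_pos: [0.6052, 0.3266, 0.0019]
tool_rot: [0.007, 0.921, 0.388, 0.033]
contact_force: [-0.0, 0.5, -2.5]
gripper_width: 0.51
```

Run:
```python
from plan import *
o=pose()
plan([(604,328,110,46),(565,180,140,75)],30,o,maxstep=45)
```

```text
t 17.75 tcp [605.2 326.6   1.9] x [0.696 0.716 0.055] y [ 0.715 -0.698  0.039] zz [ 0.067  0.012 -0.998] yawx 45.8 F [-0.   0.5 -2.5] w 43.5 q [-1.03  0.84  0.64  1.75 -0.7   0.72 -0.81]
30,2.1,0.8,-36,-0.1,
30,2.1,0.8,-36,-0.1,
30,2.1,0.8,-36,-0.1,
30,-32.9,19,-8.6,-7.2,
30,-35.1,14.7,-8.6,-7.2,
30,-36.6,10.2,-8.6,-7.2,
30,-37.6,5.5,-8.6,-7.2,
rows 7
```

Call:
apply_moves(increments=[30,2,1,-36,0,30,2,1,-36,0,30,2,1,-36,0,30,-33,19,-9,-7.2,30,-35,15,-9,-7.2,30,-37,10,-9,-7.2,30,-37,5.5,-9,-7.2])

```text
t: 18.62
eef_pos: [0.5631, 0.179, 0.1436]
tool_rot: [0.016, 0.788, 0.614, 0.029]
contact_force: [0.4, -0.6, -1.8]
gripper_width: 0.513
```

```bash
cat >> meas.py <<'E'
def heldw(o,p,d,tag):
    K,T=cam_pose("wrist",o);C=cloud(d,K,T);M=rot(o)
    L=(C-o["eef_pos"])@M*1000
    m=(p.min(2)>150)&(np.abs(L[...,0])<35)&(np.abs(L[...,1])<30)&(L[...,2]>-25)&(L[...,2]<10)&(d>0)
    P=L[m];zt=np.percentile(P[:,2],20)
    for _ in range(5):
        A=np.c_[P[:,:2],np.ones(len(P))];c,*_=np.linalg.lstsq(A,P[:,2],rcond=None);r=P[:,2]-A@c;P=P[abs(r)<max(1.0,2*r.std())]
    nz=np.array([c[0],c[1],-1]);nz/=np.linalg.norm(nz)
    ctr,rad=cv2.minEnclosingCircle(P[:,:2].astype(np.float32))
    top=np.array([*ctr,c[0]*ctr[0]+c[1]*ctr[1]+c[2]])
    print("tool ctr",np.round(top,1),"rad",round(rad,1),"normal world",np.round(M@nz,3),"top world",np.round(M@top+o["eef_pos"]*1000,1),len(P))
E
python3 - <<'E'
from meas import *
o,p,d=snap("w14");heldw(o,p,d,"w14");plan([(530,60,140,75)],30,maxstep=45)
E
```

```text
t 18.62 tcp [563.1 179.  143.6] x [0.244 0.97  0.026] y [ 0.968 -0.245  0.061] zz [ 0.065  0.01  -0.998] yawx 75.9 F [ 0.4 -0.6 -1.8] w 43.8 q [-0.94  0.48  0.69  1.93 -0.41  0.8  -0.29]
tool ctr [  2.1  -0.1 -15.7] rad 23.5 normal world [-0.017  0.034  0.999] top world [562.5 180.9 159.3] 6011
t 18.68 tcp [562.5 172.  144.8] x [0.245 0.969 0.023] y [ 0.967 -0.246  0.061] zz [ 0.065  0.008 -0.998] yawx 75.8 F [-2.5 -5.4 -1.8] w 43.7 q [-0.94  0.48  0.69  1.93 -0.4   0.8  -0.29]
30,-38.9,-1.4,0.6,0.3,
30,-38.9,-1.2,0.6,0.3,
30,-38.9,-1,0.6,0.3,
rows 3
```

View pics/w14.png

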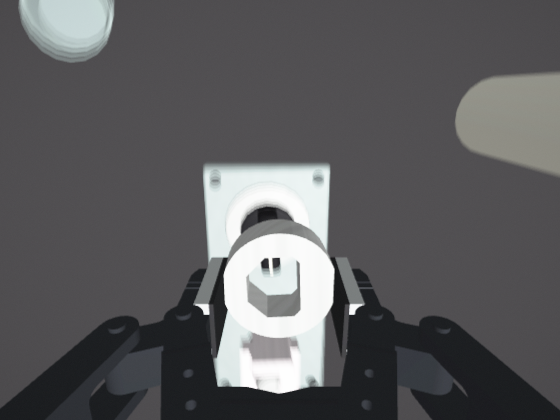

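Run:
```python
from plan import *
plan([(526.2,44,110,75.2)],30,maxstep=45)
```

```text
t 18.68 tcp [562.5 172.  144.8] x [0.245 0.969 0.023] y [ 0.967 -0.246  0.061] zz [ 0.065  0.008 -0.998] yawx 75.8 F [-2.5 -5.4 -1.8] w 43.7 q [-0.94  0.48  0.69  1.93 -0.4   0.8  -0.29]
30,-33.4,-1.4,7.8,0.1,
30,-33.4,-1.3,7.8,0.1,
30,-33.4,-1.3,7.8,0.1,
30,-33.5,-1.2,7.8,0.1,
rows 4
```

Call:
apply_moves(increments=[30,-34,-1.5,8,0,30,-34,-1.5,8,0,30,-33,-1,8,0,30,-25,-1,8,0,30,0,0,0,0])

```text
t: 19.3
eef_pos: [0.5272, 0.0461, 0.1091]
tool_rot: [0.017, 0.791, 0.611, 0.029]
contact_force: [1.1, 0.5, -1.9]
gripper_width: 0.513
```

Run:
```python
from meas import *
o,p,d=snap("w15");heldw(o,p,d,"w15");plan([(526.2,43.5,80,75.2)],30,maxstep=45)
```

```text
t 19.3 tcp [527.2  46.1 109.1] x [0.251 0.968 0.025] y [ 0.966 -0.252  0.063] zz [ 0.067  0.008 -0.998] yawx 75.5 F [ 1.1  0.5 -1.9] w 43.8 q [-0.74  0.44  0.66  2.09 -0.43  0.67 -0.05]
tool ctr [  2.1  -0.3 -15.8] rad 23.5 normal world [-0.017  0.033  0.999] top world [526.3  48.1 124.9] 6019
t 19.35 tcp [528.   47.5 109.5] x [0.249 0.968 0.026] y [ 0.966 -0.25   0.063] zz [ 0.068  0.009 -0.998] yawx 75.6 F [-0.5 -0.3 -1.5] w 43.8 q [-0.74  0.44  0.66  2.09 -0.43  0.67 -0.05]
30,-5.1,-2.6,29.3,0.4,
rows 1
```

View pics/w15.png

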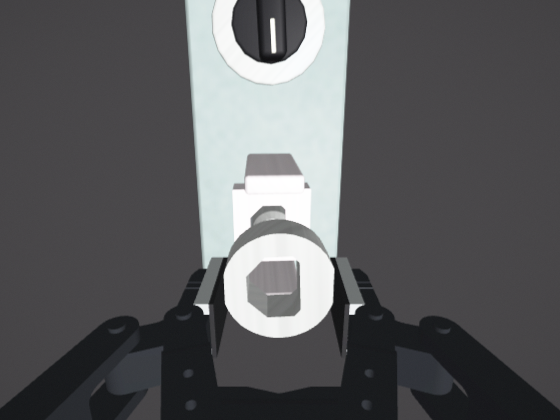

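Call:
apply_moves(increments=[30,-4,-2,18,0.4,30,-1.5,-0.5,12,0])

```text
t: 19.6
eef_pos: [0.5285, 0.0461, 0.0798]
tool_rot: [0.017, 0.791, 0.61, 0.032]
contact_force: [-0.4, -0.4, -1.4]
gripper_width: 0.513
```

Run:
```python
from meas import *
o,p,d=snap("w16");heldw(o,p,d,"w16");plan([(526.5,43.3,68,75.2)],30,maxstep=45)
```

```text
t 19.6 tcp [528.5  46.1  79.8] x [0.253 0.967 0.029] y [ 0.965 -0.255  0.066] zz [ 0.072  0.011 -0.997] yawx 75.3 F [-0.4 -0.4 -1.4] w 43.8 q [-0.69  0.48  0.61  2.11 -0.49  0.61  0.  ]
tool ctr [  2.   -0.1 -15.7] rad 23.6 normal world [-0.023  0.039  0.999] top world [527.8  47.9  95.5] 6567
t 19.65 tcp [528.1  46.1  78.8] x [0.253 0.967 0.028] y [ 0.965 -0.254  0.065] zz [ 0.07   0.011 -0.997] yawx 75.4 F [-0.2 -0.4 -3.4] w 43.4 q [-0.69  0.49  0.61  2.11 -0.49  0.61  0.  ]
30,-3.4,-1.5,10.6,0.2,
rows 1
```

View pics/w16.png

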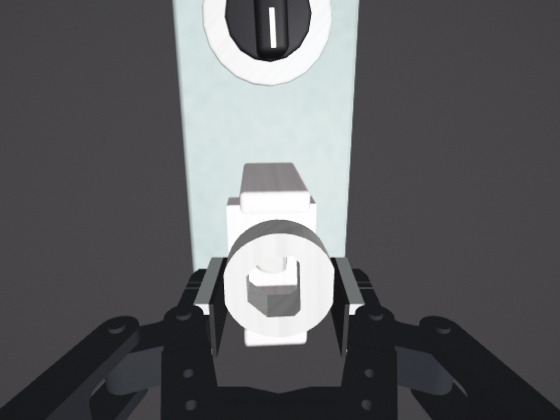

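Call:
apply_moves(increments=[30,-3.3,-1.5,6,0.2])

```text
t: 19.77
eef_pos: [0.527, 0.0442, 0.0727]
tool_rot: [0.017, 0.792, 0.61, 0.032]
contact_force: [0.0, 0.3, -2.1]
gripper_width: 0.509
```

Run:
```python
from meas import *
plan([(526.5,43.3,60,75.2)],30,maxstep=45)
```

```text
t 19.77 tcp [527.   44.2  72.7] x [0.255 0.967 0.029] y [ 0.964 -0.256  0.066] zz [ 0.071  0.011 -0.997] yawx 75.2 F [ 0.   0.3 -2.1] w 43.4 q [-0.68  0.49  0.6   2.12 -0.5   0.59  0.01]
30,-1.4,-1.1,12.6,0,
rows 1
```

Call:
apply_moves(increments=[30,-1.2,-1,7,0,30,-0.3,-0.6,6,0])

```text
t: 20.02
eef_pos: [0.5263, 0.0437, 0.0591]
tool_rot: [0.018, 0.792, 0.61, 0.032]
contact_force: [-0.2, 0.0, -2.5]
gripper_width: 0.51
```

Run:
```python
from meas import *
o,p,d=snap("w17");heldw(o,p,d,"w17");plan([(526.5,43.3,52,75.2)],30,maxstep=45)
```

```text
t 20.02 tcp [526.3  43.7  59.1] x [0.254 0.967 0.029] y [ 0.964 -0.256  0.067] zz [ 0.072  0.011 -0.997] yawx 75.3 F [-0.2  0.  -2.5] w 43.6 q [-0.66  0.51  0.58  2.13 -0.53  0.56  0.03]
tool ctr [ -6.2   0.8 -16.9] rad 31.6 normal world [-0.007  0.084  0.996] top world [524.3  37.3  75.8] 7672
t 20.07 tcp [525.8  43.7  58.5] x [0.254 0.967 0.029] y [ 0.965 -0.256  0.066] zz [ 0.071  0.011 -0.997] yawx 75.3 F [-0.3  0.1 -1.9] w 43.2 q [-0.66  0.51  0.58  2.13 -0.53  0.56  0.03]
30,-0.4,0.3,6.5,0.1,
rows 1
```

View pics/w17.png

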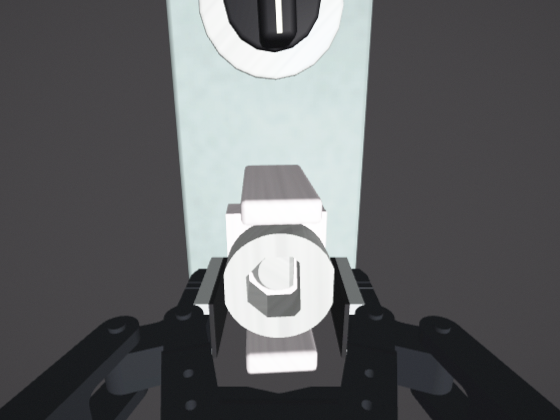

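Call:
apply_moves(increments=[30,-0.3,0.3,6,0,30,0,-0.2,2,0])

```text
t: 20.32
eef_pos: [0.5265, 0.0435, 0.0501]
tool_rot: [0.017, 0.792, 0.61, 0.032]
contact_force: [-5.4, -0.8, 11.7]
gripper_width: 0.512
```

Run:
```python
from meas import *
o,p,d=snap("w18");K,T=cam_pose("wrist",o);C=cloud(d,K,T)
m=(p.min(2)>150)&(C[...,2]>.058)&(C[...,2]<.076);print(np.percentile(C[m][:,2],[5,25,50,75,95]))
```

```text
t 20.32 tcp [526.5  43.5  50.1] x [0.254 0.967 0.029] y [ 0.965 -0.256  0.066] zz [ 0.071  0.011 -0.997] yawx 75.3 F [-5.4 -0.8 11.7] w 43.8 q [-0.64  0.53  0.56  2.13 -0.54  0.55  0.05]
[0.06064907 0.06489194 0.06573538 0.06629718 0.06700511]
```

View pics/w18.png

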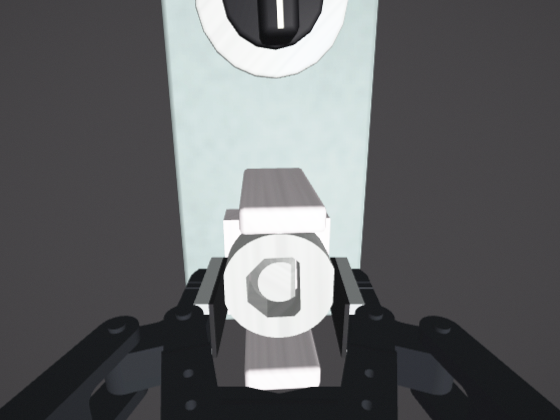

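Call:
apply_moves(increments=[85,0,0,0,0,85,0,0,0,0,85,0,0,0,0])

```text
t: 20.75
eef_pos: [0.5278, 0.0434, 0.051]
tool_rot: [0.018, 0.792, 0.61, 0.033]
contact_force: [0.6, -0.6, 0.5]
gripper_width: 0.996
```

Run:
```python
from meas import *
o,p,d=snap("w19");K,T=cam_pose("wrist",o);C=cloud(d,K,T)
m=(p.min(2)>150)&(C[...,2]>.0635)&(C[...,2]<.069);P=C[m];print(len(P),np.percentile(P[:,2],[5,50,95]));_,_,V=np.linalg.svd(P-P.mean(0),full_matrices=False);print(V[2])
Q=onplane(*np.nonzero(m)[::-1],.066,K,T)[:,:2]*1000
print(cv2.minEnclosingCircle(Q.astype(np.float32)))
plan([(526,44,140,75.2),(545,115,150,75.2)],85)
```

```text
t 20.75 tcp [527.8  43.4  51. ] x [0.255 0.967 0.03 ] y [ 0.964 -0.256  0.068] zz [ 0.073  0.012 -0.997] yawx 75.2 F [ 0.6 -0.6  0.5] w 85.0 q [-0.64  0.53  0.56  2.13 -0.54  0.55  0.05]
6485 [0.06458505 0.06553608 0.06644215]
[ 3.28099609e-04  1.63013563e-03 -9.99998618e-01]
((527.41162109375, 48.385623931884766), 36.95315170288086)
t 20.8 tcp [527.8  43.4  51. ] x [0.255 0.967 0.03 ] y [ 0.964 -0.256  0.068] zz [ 0.073  0.012 -0.997] yawx 75.2 F [ 0.1  0.4 -0.8] w 84.9 q [-0.64  0.53  0.56  2.13 -0.54  0.55  0.05]
85,1.4,2.1,-44.4,0,
85,1.4,2.1,-44.4,0,
85,36.9,0.4,-3.9,0,
85,36.9,0.4,-3.9,0,
rows 4
```

View pics/w19.png

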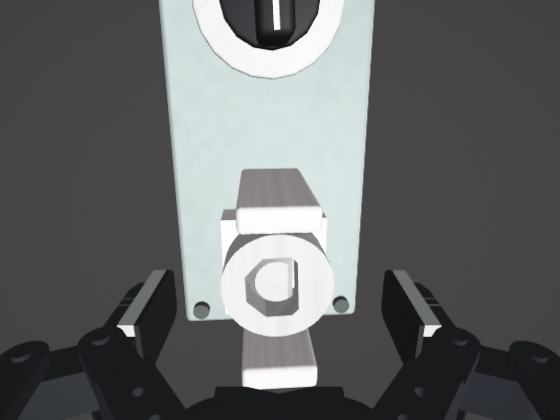

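Call:
apply_moves(increments=[85,1.5,2,-45,0,85,1.5,2,-45,0,85,37,0.5,-4,0,85,37,0.5,-4,0,85,0,0,0,0])

```text
t: 21.42
eef_pos: [0.5461, 0.1172, 0.1551]
tool_rot: [0.018, 0.792, 0.609, 0.033]
contact_force: [0.0, 0.1, 1.0]
gripper_width: 1.0
```

Run:
```python
from meas import *
o,p,d=snap("w20");K,T=cam_pose("wrist",o);C=cloud(d,K,T)
cv2.imwrite("pics/w20_td.png",topdown(p,.056,K,T,.555,.156,.09,.00015))
m=(C[...,2]>.052)&(C[...,2]<.060)&(np.hypot(C[...,0]-.555,C[...,1]-.156)<.04)
Q=onplane(*np.nonzero(m)[::-1],.056,K,T)[:,:2]*1000;print(m.sum(),cv2.minAreaRect(Q.astype(np.float32)),Q.mean(0))
```

```text
t 21.43 tcp [546.1 117.2 155.1] x [0.256 0.966 0.032] y [ 0.964 -0.258  0.069] zz [ 0.075  0.013 -0.997] yawx 75.1 F [0.  0.1 1. ] w 85.4 q [-0.9   0.41  0.72  2.   -0.38  0.78 -0.22]
1229 ((554.8348388671875, 156.9974822998047), (41.24834442138672, 13.78355598449707), 77.9423828125) [554.93264071 157.39929236]
```

View pics/w20_td.png

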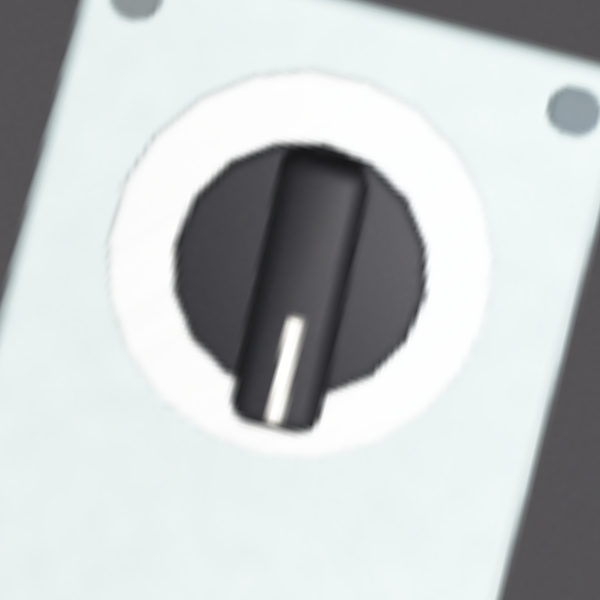

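Run:
```python
from meas import *
plan([(556.2,156.9,80,77.9)],40,maxstep=45)
```

```text
t 21.48 tcp [545.5 115.2 154.8] x [0.258 0.966 0.03 ] y [ 0.963 -0.26   0.068] zz [ 0.074  0.012 -0.997] yawx 75.0 F [-0.7 -1.  -0.7] w 85.1 q [-0.9   0.41  0.72  2.01 -0.38  0.78 -0.22]
40,20.4,-2.8,37.9,-1.4,
40,20.4,-2.3,37.9,-1.4,
rows 2
```

Call:
apply_moves(increments=[40,20.5,-3,37,-1.4,40,20.5,-2,37,-1.4,40,0,0,0,0])

```text
t: 21.85
eef_pos: [0.5565, 0.1542, 0.0807]
tool_rot: [0.019, 0.779, 0.626, 0.032]
contact_force: [-0.6, 0.8, 0.1]
gripper_width: 0.467
```

Run:
```python
from meas import *
o,p,d=snap("w21")
plan([(556.4,156.9,34,77.9)],40,maxstep=45)
```

```text
t 21.85 tcp [556.5 154.2  80.7] x [0.214 0.976 0.026] y [ 0.974 -0.215  0.07 ] zz [ 0.074  0.011 -0.997] yawx 77.6 F [-0.6  0.8  0.1] w 39.9 q [-0.85  0.55  0.61  2.   -0.49  0.66 -0.16]
t 21.9 tcp [557.4 152.9  82.2] x [0.216 0.976 0.027] y [ 0.973 -0.218  0.072] zz [ 0.077  0.011 -0.997] yawx 77.5 F [ 0.7 -1.8  0.7] w 40.0 q [-0.85  0.55  0.61  2.   -0.48  0.66 -0.16]
40,1.2,-2.7,24,-0.2,
40,1.2,-2.7,24,-0.2,
rows 2
```

View pics/w21.png

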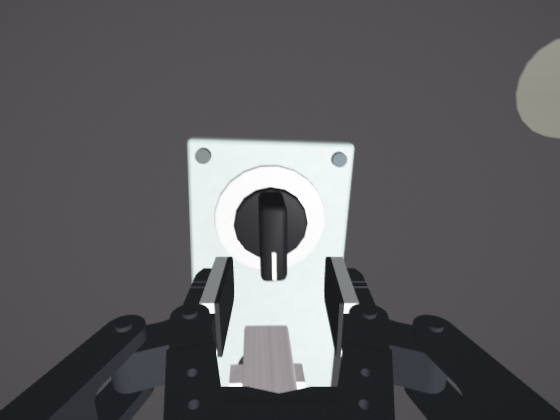

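Call:
apply_moves(increments=[40,1.5,-2.7,24,-0.2,40,1.2,-2.7,22,-0.2])

```text
t: 22.15
eef_pos: [0.5593, 0.1537, 0.0396]
tool_rot: [0.022, 0.779, 0.626, 0.036]
contact_force: [-0.7, 0.9, 0.1]
gripper_width: 0.47
```

Run:
```python
from meas import *
o,p,d=snap("w22")
plan([(556.4,156.9,34,77.9)],40,maxstep=45)
```

```text
t 22.15 tcp [559.3 153.7  39.6] x [0.214 0.976 0.029] y [ 0.973 -0.216  0.079] zz [ 0.083  0.011 -0.996] yawx 77.6 F [-0.7  0.9  0.1] w 40.2 q [-0.8   0.61  0.55  2.02 -0.55  0.57 -0.11]
t 22.2 tcp [557.9 153.3  37.5] x [0.214 0.976 0.027] y [ 0.973 -0.216  0.077] zz [ 0.081  0.01  -0.997] yawx 77.6 F [-1.2  0.8 -0.8] w 39.8 q [-0.8   0.61  0.55  2.02 -0.55  0.57 -0.11]
40,3.1,-2.5,3.4,-0.3,
rows 1
```

View pics/w22.png

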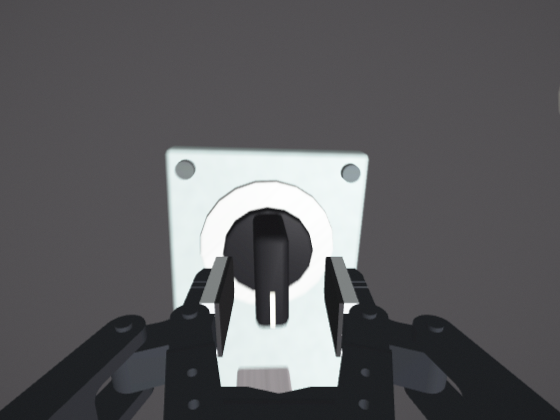

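Call:
apply_moves(increments=[40,4,-3,4,0,5,0.5,-0.3,0.5,0,5,0.5,0,0.5,0,5,0,0,0,0], squeeze=40)

```text
t: 22.7
eef_pos: [0.5565, 0.1567, 0.0358]
tool_rot: [0.022, 0.78, 0.624, 0.035]
contact_force: [3.9, 0.5, -12.1]
gripper_width: 0.159
```

Run:
```python
from meas import *
o,p,d=snap("w23")
```

```text
t 22.7 tcp [556.5 156.7  35.8] x [0.218 0.976 0.028] y [ 0.972 -0.22   0.078] zz [ 0.082  0.01  -0.997] yawx 77.4 F [  3.9   0.5 -12.1] w 13.6 q [-0.81  0.61  0.54  2.02 -0.55  0.56 -0.12]
```

View pics/w23.png

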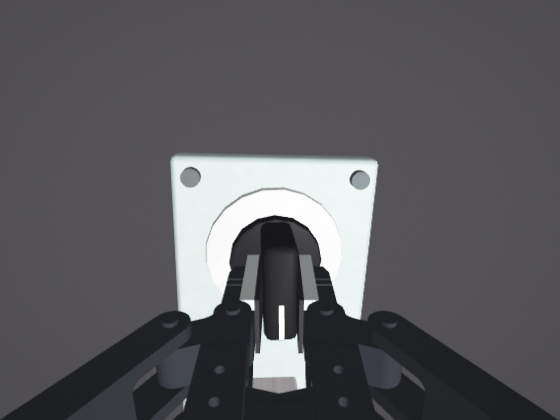

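Call:
apply_moves(increments=[5,0,0,0,8,5,0,0,0,8,5,0,0,0,8])

```text
t: 23.12
eef_pos: [0.5564, 0.1566, 0.0358]
tool_rot: [0.013, 0.896, 0.443, 0.039]
contact_force: [0.6, -0.3, -3.6]
gripper_width: 0.158
```

```bash
python3 -c "
from h import *
pose()"
```

```text
t 23.12 tcp [556.4 156.6  35.8] x [0.604 0.795 0.058] y [ 0.793 -0.607  0.058] zz [ 0.081  0.01  -0.997] yawx 52.8 F [ 0.6 -0.3 -3.6] w 13.5 q [-0.89  0.65  0.65  2.03 -0.67  0.6  -0.44]
```

Turned 25° freely. Continue in smaller rows until it stops.

Call:
apply_moves(increments=[5,0,0,0,6,5,0,0,0,6,5,0,0,0,6])

```text
t: 23.5
eef_pos: [0.5563, 0.1569, 0.0359]
tool_rot: [0.007, 0.955, 0.293, 0.04]
contact_force: [1.1, 0.1, -4.6]
gripper_width: 0.156
```

```bash
python3 -c "
from h import *
o=pose();print(o['torque'])"
```

```text
t 23.5 tcp [556.3 156.9  35.9] x [0.825 0.56  0.073] y [ 0.559 -0.828  0.037] zz [ 0.081  0.01  -0.997] yawx 34.2 F [ 1.1  0.1 -4.6] w 13.4 q [-0.94  0.68  0.74  2.03 -0.76  0.63 -0.68]
[-0.01107938  0.3625263   0.06270695]
```

Call:
apply_moves(increments=[5,0,0,0,6,5,0,0,0,6])

```text
t: 23.75
eef_pos: [0.557, 0.1573, 0.0363]
tool_rot: [0.003, 0.981, 0.191, 0.041]
contact_force: [1.8, -2.2, -1.2]
gripper_width: 0.154
```

```bash
python3 -c "
from h import *
o=pose();print(o['torque'])"
```

```text
t 23.75 tcp [557.  157.3  36.3] x [0.924 0.374 0.08 ] y [ 0.374 -0.927  0.022] zz [ 0.082  0.009 -0.997] yawx 22.1 F [ 1.8 -2.2 -1.2] w 13.1 q [-0.98  0.7   0.79  2.03 -0.81  0.65 -0.85]
[-0.14868418 -0.01047891  1.8321183 ]
```

Call:
apply_moves(increments=[5,0,0,0,4,5,0,0,0,3])

```text
t: 24.0
eef_pos: [0.557, 0.1573, 0.0364]
tool_rot: [0.003, 0.99, 0.138, 0.041]
contact_force: [0.7, -3.8, -2.1]
gripper_width: 0.16
```

Run:
```python
from meas import *
o,p,d=snap("w24");print(o["torque"])
```

```text
t 24.0 tcp [557.  157.3  36.4] x [0.958 0.274 0.079] y [ 0.274 -0.962  0.018] zz [ 0.081  0.004 -0.997] yawx 16.0 F [ 0.7 -3.8 -2.1] w 13.6 q [-1.    0.72  0.82  2.03 -0.84  0.67 -0.94]
[-0.77349687  0.2601768   4.02917129]
```

View pics/w24.png

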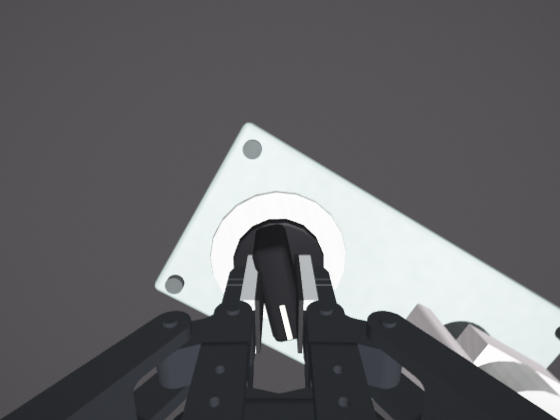

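Call:
apply_moves(increments=[5,0,0,0,-5])

```text
t: 24.18
eef_pos: [0.557, 0.1573, 0.0363]
tool_rot: [0.007, 0.982, 0.185, 0.04]
contact_force: [1.5, -2.1, -7.0]
gripper_width: 0.155
```

Run:
```python
from meas import *
o,p,d=snap("w25");print(o["torque"])
K,T=cam_pose("wrist",o)
cv2.imwrite("pics/w25_td.png",topdown(p,.056,K,T,.555,.157,.09,.00015))
```

```text
t 24.18 tcp [557.  157.3  36.3] x [0.928 0.365 0.076] y [ 0.364 -0.931  0.028] zz [ 0.081  0.002 -0.997] yawx 21.5 F [ 1.5 -2.1 -7. ] w 13.2 q [-0.99  0.71  0.8   2.03 -0.81  0.66 -0.86]
[-0.37308281  0.08502476  1.79360795]
```

View pics/w25_td.png

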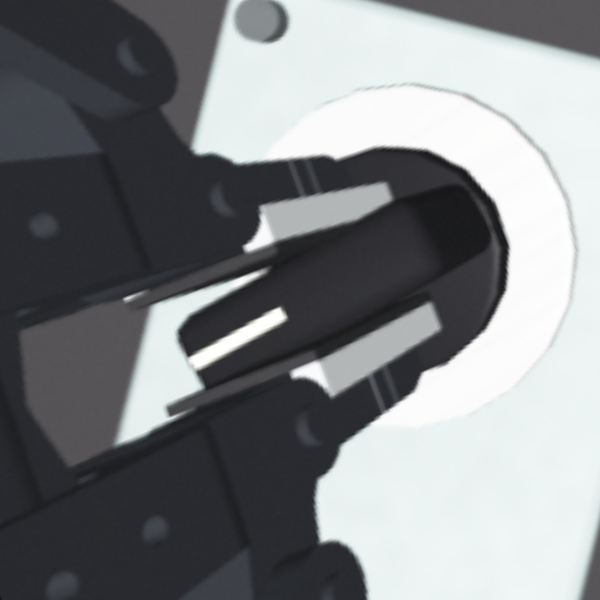

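Call:
apply_moves(increments=[5,0,0,0,-8.4,5,0,0,0,-8.4,5,0,0,0,-8.4,5,0,0,0,-8.4,5,0,0,0,-8.4])

```text
t: 24.85
eef_pos: [0.5568, 0.1583, 0.0361]
tool_rot: [0.018, 0.849, 0.527, 0.037]
contact_force: [1.5, -3.6, -6.3]
gripper_width: 0.155
```

Run:
```python
from meas import *
o=pose();print(o["torque"])
```

```text
t 24.85 tcp [556.8 158.3  36.1] x [0.442 0.896 0.043] y [ 0.893 -0.444  0.07 ] zz [ 0.081  0.007 -0.997] yawx 63.8 F [ 1.5 -3.6 -6.3] w 13.2 q [-0.86  0.63  0.61  2.02 -0.62  0.58 -0.3 ]
[ 0.21167467  0.22983696 -0.04161616]
```

Call:
apply_moves(increments=[5,0,0,0,-8,5,0,0,0,0])

```text
t: 25.1
eef_pos: [0.5566, 0.1583, 0.0361]
tool_rot: [0.02, 0.812, 0.583, 0.036]
contact_force: [2.2, -0.7, -5.7]
gripper_width: 0.157
```

Run:
```python
from meas import *
o=pose();print(o["torque"])
```

```text
t 25.1 tcp [556.6 158.3  36.1] x [0.318 0.947 0.035] y [ 0.945 -0.32   0.073] zz [ 0.081  0.01  -0.997] yawx 71.4 F [ 2.2 -0.7 -5.7] w 13.4 q [-0.83  0.62  0.57  2.02 -0.58  0.57 -0.2 ]
[0.57412648 0.36183665 0.01886749]
```

Call:
apply_moves(increments=[45,0,0,0,0,45,0,0,0,0,45,1.5,3,-40,0,45,1.5,3,-40,0,45,-15,3,-30,0,45,-15,0,-10,0])

```text
t: 25.85
eef_pos: [0.5477, 0.1293, 0.1596]
tool_rot: [0.02, 0.815, 0.578, 0.037]
contact_force: [0.3, 0.9, -0.6]
gripper_width: 0.528
```

Run:
```python
from meas import *
o,p,d=snap("w26");K,T=cam_pose("wrist",o);C=cloud(d,K,T)
m=(C[...,2]>.052)&(C[...,2]<.060)&(np.hypot(C[...,0]-.555,C[...,1]-.157)<.04)
Q=onplane(*np.nonzero(m)[::-1],.056,K,T)[:,:2]*1000;print(m.sum(),cv2.minAreaRect(Q.astype(np.float32)))
for n in("scene","side"):
    q,_=read_camera(n);cv2.imwrite(f"pics/{n}9.png",q)
```

```text
t 25.85 tcp [547.7 129.3 159.6] x [0.328 0.944 0.037] y [ 0.941 -0.33   0.075] zz [ 0.083  0.011 -0.996] yawx 70.8 F [ 0.3  0.9 -0.6] w 45.1 q [-0.96  0.42  0.77  2.   -0.4   0.79 -0.3 ]
1135 ((554.88134765625, 156.99932861328125), (41.01606750488281, 13.758355140686035), 71.75634765625)
```

View pics/w26.png

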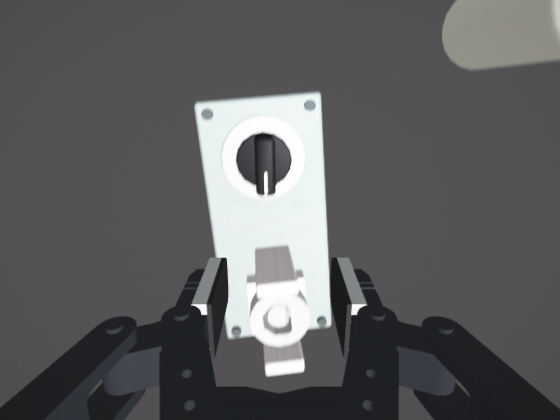

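Run:
```python
from meas import *
o,p,d=snap("w27");K,T=cam_pose("wrist",o);C=cloud(d,K,T)
m=(p.min(2)>120)&(C[...,2]>.0635)&(C[...,2]<.0685)&(np.hypot(C[...,0]-.526,C[...,1]-.045)<.024)
Q=onplane(*np.nonzero(m)[::-1],.066,K,T)[:,:2]*1000;print(m.sum(),cv2.minEnclosingCircle(Q.astype(np.float32)),np.median(C[m][:,2]))
print(hand_in())
```

```text
t 26.0 tcp [546.4 129.1 157.6] x [0.329 0.944 0.036] y [ 0.941 -0.331  0.072] zz [ 0.08   0.01  -0.997] yawx 70.8 F [ 1.1 -0.7 -0.1] w 44.9 q [-0.95  0.42  0.77  2.   -0.4   0.79 -0.3 ]
1800 ((526.137451171875, 45.665740966796875), 23.483922958374023) 0.06546551199030592
the job is handed in; nothing more can be done
None
```

View pics/scene9.png

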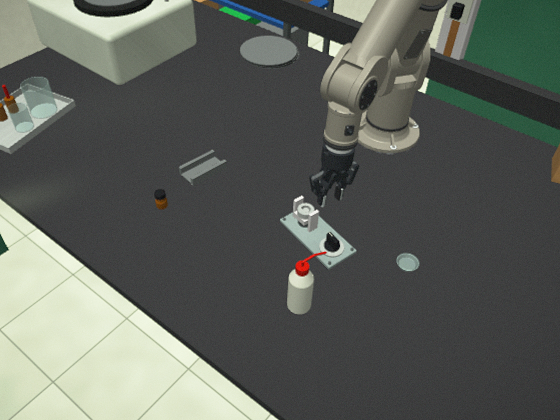

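The whole sequence is done and I handed the job in at about 26 s. The hand-in gives no verdict, so these results rest on my own camera and force checks.

What I did, in order:
1. **Spacer out of the rack:** I lifted it and set it flat on the bench. I let go and regripped it on its ±x sides.
2. **Spacer onto the post:** I lowered it home on the seat and let go.
3. **Weight:** I gripped it at the yaw that matched the post's flat, lowered it onto the spacer and let go.
4. **Knob:** I turned it clockwise to its stop, backed it off about 45° and let go.

What the last checks showed:

| Check | Reading | Expected |
|---|---|---|
| Spacer top height after release | 47.5 mm, level | 48 mm |
| Weight top height at the end | 65.5 mm (level when checked just after release) | 66 mm |
| Weight centre | about 0.7 mm from my estimate of the post axis | within 3 mm |
| Knob bar after back-off | about 45° from the stop, near 0.81 rad | 0.565 to 1.065 rad |

- **Dish and bottles:** they look where they were in the last scene picture; I did not measure them.
- **Gripper:** it was clear of everything at hand-in.
- **Knob angle:** it is inferred, not read. I took the stop angle from a camera view and from the wrist torque, good to about 2°.
- **Gripper tilt:** the tool drifted to about 0.08 rad off vertical during the run. The arm does not correct tilt between moves, but both parts settled level once released.
- **Seating force:** pressing the spacer home showed 41 N at the wrist for a moment. The load came through the fingers. The limits are 120 N at the wrist and 40 N for the arm or gripper body.

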